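Clear down the pastry counter

ROBOT

A 6-joint arm with a two-finger parallel gripper is mounted at the origin on the work surface. World frame = base frame: x ahead of the robot, y to its left, z up, the work surface at z = 0. Lengths are in mm, angles in rad, forces in N, time in s.
With the tool pointing down it reaches from about 350 to 975 mm from the base axis. Payload 7.1 kg.
Tool frame: the origin (TCP) lies midway between the tips of the shut fingers; the grasp point (between the pads) lies 19 mm behind it; z points along the fingers, y is the line along which they close (so a half turn about z gives the same grasp; the last joint's range is limited). The gripper opens to 88 mm and grips with 3 to 60 N. Pads are 20 mm wide; open, the fingers measure 115 mm over their backs; the gripper's body (75 mm by 178 mm) begins 61 mm behind the grasp point.
Start: joints at [-1.156, 0.423, 1.63, -0, 1.089, -0.019], TCP at [262.716, -567.085, 222.675] pointing down, gripper open.
Joint ranges: [-3, 3], [-0.9, 2.11], [0.09, 2.58], [-1.31, 4.45], [0.11, 2.69], [-2.54, 2.54]. Speed limits (rad/s): [2.39, 2.39, 3.01, 3.14, 3.14, 3.14].

INTERFACE

Orientations are given as a rotation vector (axis times angle).
In Python, from workcell import get_obs, get_image, camera_params, close_job gives the robot as it stands.
- The arm moves only by the shell command python3 -m creep 'ROWS' [OPENING]. ROWS is a JSON object of lists of equal length, an entry for each row: "delta_pos": the shift along the tool's x, y, z in m, a list of three; "twist": the turn, a rotation vector about the tool's x, y, z in degrees, a list of three. A call has 1 to 20 rows; each row shifts and turns the commanded pose from where the row before left it, along the tool's axes as they then stand; what a row does not reach is not made up. A row lasts 1/12 s, in which the tool goes at most 41.7 mm and 7.16 degrees, less where a joint would pass 70% of its speed; a pose out of reach is approached as far as the arm can. A call with a gripper value outside its range is refused whole. OPENING is the opening, from 0 (shut) to 1 (fully open), set as the call begins (- or left out, the last holds). The fingers move at their own pace and stop on an object; the grip force is fixed at half the most. Time passes only in rows, so rows that do not move let the fingers close. It gives the time, the measured TCP pose, the force, the opening and the grip force at its end, in the units of the state.
- get_obs(): the state, without advancing time (a new reading comes with each control period).
- get_image(name): name is "side" or "top"; returns (picture, depth): 384x512x3 uint8, red, green, blue; 384x512 float32, mm along the optical axis (not along the pixel's ray), 0 where there is no reading.
- camera_params(name): a dict with "camera_matrix" (3x3 intrinsics, pixels), "k1" (the pictures are not rectified: a ray, as slopes to the right and down, at radius r is drawn at 1 + k1 r^2 times it, then the intrinsics apply), "extrinsics" (4x4, takes a point from camera to world coordinates). Camera axes: x right, y down, z forward; pixel columns grow to the right and rows downward; lengths in mm; the calibration is good to about 2 mm. A picture is of the moment at which its call begins. camera_params takes no time and is no camera call.
- close_job(): hands the job in; it is judged then, once.
The state is a dict: "t": time; "qpos": joint angles; "qvel": joint speeds; "joint_torque": joint torques, N m; "ee_pos": TCP position; "orientation": TCP orientation; "ft_force": force on the tool from outside, world axes, zero at the start; "moment": the same for the moment, N m; "width": finger opening in mm; "grasp_force": force on a finger pad.
Only numpy, scipy, OpenCV 4.12 (cv2) and the standard library are available. Lean on these libraries where they do the work, as an engineer would, in place of code of your own. Each camera call takes 0.05 s, during which the arm holds its last target. There are 200 camera calls.

TASK

Clear down the pastry counter for the night: tip the mint lid up by the pull at its front edge, with its back edge still on the rim, then lift it off the white tub and lay it flat, right way up, on the grey mat. Then put away everything left out between you and the containers by kind - dummy pastries (eclairs, tart) in the white tub, serving tools (cake slice, palette knife) in the steel pan, price-card stands in the wooden box - and close the tub again with its lid seated square and flat all round in the rim. Leave the ribbon reel, sugar jar and cup standing where they are.

Things in the scene. Friction and masses are not known exactly. Their poses are not given: they have to be found in the camera images.
- tub: White plastic storage tub for the dummy pastries, open above when its lid is off. Fixed. Outside 170 (x) x 230 (y) x 100 mm high, walls and floor 5 mm, plus a lip that stands out 5 mm round the outside of the rim. Origin: centre of the underside; x points away from the robot, to its back
- pan: Stainless-steel pan for the serving tools. Fixed. Outside 170 (x) x 230 (y) x 65 mm high, walls and floor 5 mm, with a thin lip 9 mm out. Origin: centre of the underside
- box: Brown wooden box for the price-card stands. Fixed. Outside 170 (x) x 230 (y) x 70 mm high, walls and floor 5 mm. Origin: centre of the underside
- mat: Flat dark-grey silicone mat on the counter, 180 (x) x 230 (y) x 3 mm, the clean place for the lid. Fixed. Origin: centre of the underside. It, the tub, pan and box take any of four places, turned up to 6 degrees
- lid: Loose mint-green lid (200 to 310 g), no latch: plate 180 (x) x 240 (y) x 5 mm that rests on the rim; below it a plug 152 x 212 x 10 mm that drops in with 4 mm play all round (lowest 4 mm: 8 mm play); pull on top at the front. Origin: centre of the plug's underside; plate at z = 10 to 15 mm. Seated: 90 mm above the tub's origin, axes as the tub's. On the mat: 3 mm above the counter
- lid_grip (a point): Point in the middle of the lid's pull, at (-70, 0, 37) mm in the lid's frame. The pull is an upright bar 12 mm thick (x), 74 mm long (y), from z = 15 to 43 mm of the lid's frame
- lid_back (a point): Middle of the lid's back edge, level with the plate's underside, at (85, 0, 10) mm in the lid's frame
- tub_back (a point): Middle of the top of the tub's back rim, at (85, 0, 100) mm in the tub's frame; the lid tips up about here
- eclair_a: Dummy eclair for the display, dark chocolate glaze with a thin tan biscuit base, 120 (x) x 38 (y) x 36 mm (z); a hard plain block with rounded edges. Origin: centre of the underside, x along its length; always present
- eclair_b: Dummy eclair for the display, caramel-brown glaze with a thin tan biscuit base, 120 (x) x 38 (y) x 36 mm (z); a hard plain block with rounded edges. Origin: centre of the underside, x along its length. It may be absent
- tart: Dummy lime tart: tan biscuit base 96 (x) x 58 (y) x 22 mm (z), on it rows of white and yellow meringue peaks up to 43 mm high (solid to 38 mm over 80 x 44 mm). Origin: centre of the underside. Grip the base across y. It may be absent
- cake_slice: Serving tool, a cake slice lying flat: black handle 85 x 20 x 16 mm with x from -80 to +5 mm, then a steel neck and a steel blade 44 mm wide, 3 mm thick, to x = +80 mm. Origin: on the counter midway along its 160 mm length, z up. Grip the handle across y near x = -20 mm. It may be absent
- palette_knife: Serving tool, a palette knife lying flat: black handle 85 x 20 x 16 mm with x from -80 to +5 mm, then a straight blunt steel blade 22 mm wide, 4 mm thick, to x = +85 mm. Origin: on the counter near the middle of its length, z up. Grip the handle across y near x = -20 mm. It may be absent
- card_stand_a: Price-card stand: dark walnut block 90 (x) x 40 (y) x 24 mm (z) with a blank white card 78 mm wide and 3 mm thick standing up from it across the middle to a height of 70 mm, parallel to the x axis and leaning 7 degrees, so that its top edge lies 6 mm to +y. Origin: centre of the block's underside. Grip the block across y. It may be absent
- card_stand_b: Price-card stand: dark walnut block 90 (x) x 40 (y) x 24 mm (z) with a blank white card 78 mm wide and 3 mm thick standing up from it across the middle to a height of 70 mm, parallel to the x axis and leaning 7 degrees, so that its top edge lies 6 mm to +y. Origin: centre of the block's underside. Grip the block across y. It may be absent
- ribbon_reel: Reel of red ribbon between cardboard discs, 60 mm across, 38 mm high, standing among the things. A bystander. Origin: centre of the underside
- sugar_jar: Glass jar with a steel cap, 64 mm across, 105 mm high. A bystander beyond the things on the left. Origin: centre of the underside
- cup: White cup, 76 mm across, 65 mm high. A bystander beyond the things on the right. Origin: centre of the underside
There are look-alikes about, which are no part of the job. Leave any pink or yellow look-alike of the cake_slice alone. Leave any red look-alike of the palette_knife alone.

How it is judged:
By the outcome, as a careful person would: the job done as asked, in the order asked, and still so for the second after the job is handed in, with the robot touching nothing.
Of eclair_b, tart, cake_slice, palette_knife, card_stand_a, card_stand_b only 4 to 6 are there at a start; the rules pass over those that are not, and their reading is None.
At some moment in a run one of eclair_a, eclair_b, tart, cake_slice, palette_knife, card_stand_a, card_stand_b may be knocked a few centimetres aside while the robot is not near it.
Once in a run the grip may slacken for a moment while it holds something.
It also fails if it takes over 208 s, if anything falls off the work surface, if the arm or the gripper's body presses on something with over 40 N, if the wrist force passes 120 N, or if a joint passes its speed limit or range.

## Working session

There is one attempt and no reset: what is moved stays moved. The work goes in short steps, Python scripts to look and compute and a shell command to move; the robot and the scene stay as the last step left them, time stands still between calls to the robot, and variables do not carry over. Pictures are saved under pics/ and viewed, at most 14 in all, crops included, and the job is handed in when it is done.

```bash
mkdir -p pics; ls
cat > h.py <<'E'
import numpy as np, cv2
from workcell import get_obs, get_image, camera_params
from scipy.spatial.transform import Rotation as R
def snap(cam,name=None):
    im,d=get_image(cam)
    np.savez('last_%s.npz'%cam,im=im,d=d)
    if name: cv2.imwrite('pics/'+name,cv2.resize(im[:,:,::-1],(800,600),interpolation=cv2.INTER_CUBIC))
    return im,d
def cloud(cam,d):
    p=camera_params(cam);K=np.array(p['camera_matrix']);k=p['k1'];T=np.array(p['extrinsics'])
    v,u=np.mgrid[0:d.shape[0],0:d.shape[1]].astype(float)
    pts=np.stack([u,v],-1).reshape(-1,1,2)
    n=cv2.undistortPoints(pts,K,np.array([k,0,0,0.])).reshape(d.shape+(2,))
    P=np.concatenate([n*d[...,None],d[...,None]],-1)
    return P@T[:3,:3].T+T[:3,3]
def proj(cam,X):
    p=camera_params(cam);T=np.linalg.inv(np.array(p['extrinsics']))
    X=np.asarray(X,float).reshape(-1,3)@T[:3,:3].T+T[:3,3]
    return cv2.projectPoints(X.reshape(-1,1,3),np.zeros(3),np.zeros(3),np.array(p['camera_matrix']),np.array([p['k1'],0,0,0.]))[0].reshape(-1,2)
E
python3 - <<'E'
from h import *
np.set_printoptions(precision=3,suppress=True)
for c in('top','side'):
    im,d=snap(c,c+'0.png'); print(camera_params(c)['extrinsics'],camera_params(c)['camera_matrix'],camera_params(c)['k1'])
o=get_obs();print(o['t'],o['ee_pos'],R.from_rotvec(o['orientation']).as_matrix())
E
```

```text
pics
[[  -0.005   -0.994    0.105  369.463]
 [  -1.       0.004   -0.011    7.701]
 [   0.01    -0.105   -0.994 1634.737]
 [   0.       0.       0.       1.   ]] [[407.723   0.    257.764]
 [  0.    407.723 184.721]
 [  0.      0.      1.   ]] 0.023136683768115507
[[  -0.689   -0.391    0.61  -281.582]
 [  -0.724    0.382   -0.574  741.843]
 [  -0.008   -0.837   -0.547  803.325]
 [   0.       0.       0.       1.   ]] [[396.921   0.    250.158]
 [  0.    396.921 188.056]
 [  0.      0.      1.   ]] -0.09556593970297585
0.1 [ 262.513 -566.633  221.979] [[ 0.907  0.42  -0.001]
 [ 0.42  -0.907  0.001]
 [ 0.    -0.001 -1.   ]]
```

View pics/top0.png

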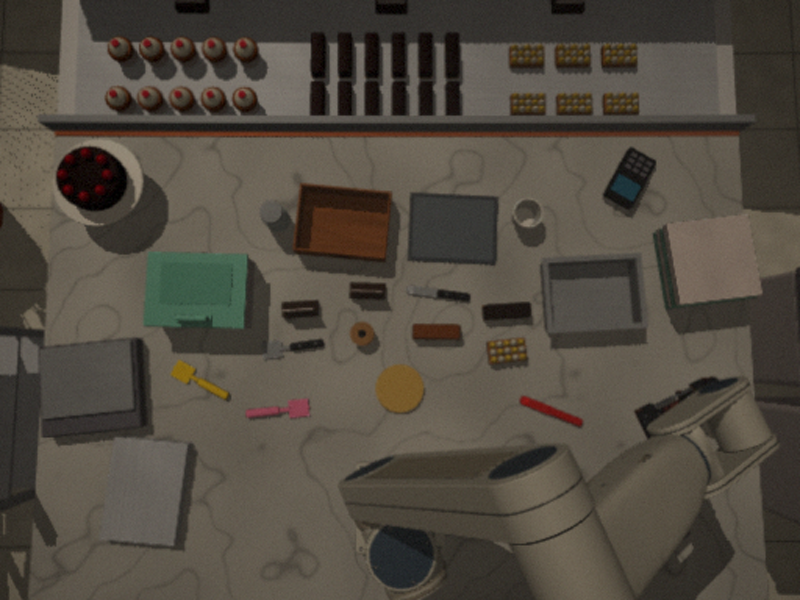

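View pics/side0.png

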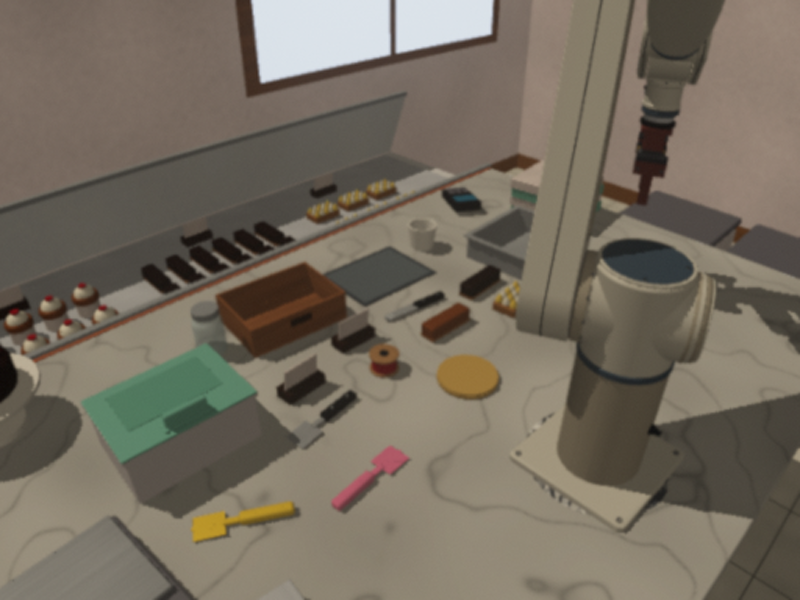

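The top picture shows the mint lid and tub at (197,290), box at (343,223), mat at (453,228) and pan at (594,295). The two card stands are at (300,310) and (368,291).

| Thing | Candidates | Choice and reason |
|---|---|---|
| Cake slice | steel (295,347), pink (278,410), yellow (200,380) | Steel with the black handle |
| Palette knife | steel (438,294), red (550,410) | Steel with the black handle |

The other things to put away are the dark eclair (507,312), the caramel eclair (437,331) and the tart (507,351). All seven are present, and the reel is at (362,333).

```bash
cat > seg.py <<'E'
from h import *
def comps(z0=6,show=True,roi=(330,800,-480,480),amin=12):
    d=np.load('last_top.npz');W=cloud('top',d['d'])
    m=((W[...,2]>z0)&(W[...,0]>roi[0])&(W[...,0]<roi[1])&(W[...,1]>roi[2])&(W[...,1]<roi[3])).astype(np.uint8)
    n,L,s,c=cv2.connectedComponentsWithStats(m,connectivity=4)
    for i in range(1,n):
        if s[i,4]<amin: continue
        P=W[L==i];col=d['im'][L==i].mean(0).astype(int)
        (cx,cy),(w,h),a=cv2.minAreaRect(P[:,:2].astype(np.float32))
        if w<h: w,h,a=h,w,a+90
        a=(a+90)%180-90
        print('px(800)',(c[i]*1.5625).astype(int),'n',s[i,4],'ctr %.0f %.0f size %.0f %.0f longaxis %.1f'%(cx,cy,w,h,a),'z %.0f/%.0f'%(np.median(P[:,2]),P[:,2].max()),col)
E
python3 - <<'E'
from seg import *
comps()
d=np.load('last_top.npz');W=cloud('top',d['d'])
im=d['im']
# mat by colour/height
m=(W[...,2]>1.5)&(W[...,2]<6)&(abs(W[...,0]-560)<170)&(abs(W[...,1]+90)<200)
# px corners of the mat in 800 picture
for u,v in [(410,193),(497,195),(496,263),(409,261),(320,320),(440,390)]:
    r=int(v/1.5625);c=int(u/1.5625);print(u,v,W[r,c].round(1))
c=im[105:225,85:430,::-1]
cv2.imwrite('pics/crop1.png',cv2.resize(c[50:,60:],None,fx=2.8,fy=2.8,interpolation=cv2.INTER_CUBIC))
E
```

```text
px(800) [338 219] n 906 ctr 584 144 size 437 258 longaxis 1.8 z 45/1635 [55 34 21]
px(800) [347 201] n 16 ctr 768 133 size 26 13 longaxis -19.2 z 7/14 [44 27 16]
px(800) [527 211] n 218 ctr 571 -169 size 534 72 longaxis -44.3 z 43/1635 [81 75 65]
px(800) [273 215] n 298 ctr 579 171 size 529 60 longaxis 44.5 z 101/1635 [73 70 64]
px(800) [376 203] n 13 ctr 763 55 size 22 16 longaxis 25.9 z 8/9 [45 27 17]
px(800) [326 208] n 12 ctr 561 104 size 428 21 longaxis 23.8 z 8/1635 [78 44 23]
px(800) [374 223] n 14 ctr 709 63 size 29 12 longaxis -44.2 z 8/13 [75 44 24]
px(800) [337 230] n 19 ctr 695 158 size 29 16 longaxis -63.4 z 8/11 [81 46 24]
px(800) [344 237] n 17 ctr 527 81 size 347 17 longaxis 22.2 z 8/1635 [81 45 24]
px(800) [225 290] n 1618 ctr 505 241 size 503 195 longaxis 81.0 z 105/1635 [63 89 71]
px(800) [558 291] n 555 ctr 502 -235 size 515 202 longaxis -82.8 z 62/1635 [74 70 64]
px(800) [366 289] n 221 ctr 462 70 size 204 90 longaxis 10.2 z 25/1635 [40 32 26]
px(800) [437 292] n 200 ctr 494 -49 size 243 124 longaxis -51.5 z 12/1635 [60 56 51]
px(800) [298 307] n 244 ctr 454 147 
[... 195 characters left out ...]
 8/20 [82 79 72]
px(800) [360 332] n 185 ctr 402 70 size 134 55 longaxis 45.0 z 38/1635 [83 59 37]
px(800) [435 330] n 304 ctr 424 -65 size 169 68 longaxis -74.9 z 35/1635 [68 40 24]
px(800) [505 349] n 367 ctr 371 -158 size 331 58 longaxis -83.6 z 29/1635 [84 67 40]
px(800) [296 344] n 159 ctr 393 173 size 332 41 longaxis 89.0 z 12/1635 [51 48 44]
px(800) [267 354] n 12 ctr 374 173 size 331 16 longaxis 89.6 z 8/1635 [77 73 67]
px(800) [399 367] n 75 ctr 341 0 size 83 16 longaxis 89.6 z 12/23 [115  89  47]
410 193 [797.3 -28.5  -2.8]
497 195 [ 7.916e+02 -2.580e+02 -1.000e-01]
496 263 [ 609.7 -250.4   -0.9]
409 261 [613.9 -23.2   4.1]
320 320 [465.7 206.1  -0.6]
440 390 [ 285.3 -101.    -6.3]
```

View pics/crop1.png

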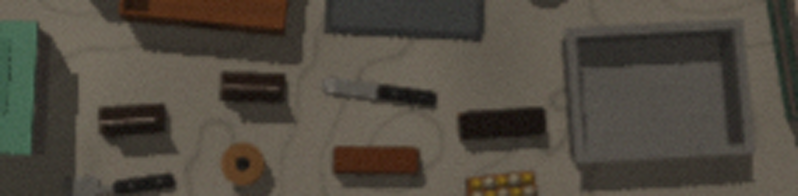

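The crop shows the steel knife with its black handle on the right, the plain steel slice at lower left, both stands, both eclairs and the tart. No look-alike is among them. I'll drop the pixels with no depth and refit the sizes.

```bash
cat > seg.py <<'E'
from h import *
def load(cam='top'):
    d=np.load('last_%s.npz'%cam);W=cloud(cam,d['d']);W[d['d']==0]=np.nan
    return d['im'],W
def fit(P,w,h,ang0):
    # best rectangle of known size w(long,along ang) x h : maximise points inside minus soft margin
    from scipy.optimize import minimize
    P=P[:,:2]
    def f(q):
        c,s=np.cos(q[2]),np.sin(q[2]);D=P-q[:2]
        a=abs(D@[c,s])-w/2;b=abs(D@[-s,c])-h/2
        return np.sum(np.clip(np.maximum(a,b),0,12)**2)/len(P)
    best=min((minimize(f,[*np.median(P,0),np.radians(a)],method='Nelder-Mead',options=dict(xatol=1e-3,fatol=1e-5,maxiter=2000)) for a in np.arange(ang0-20,ang0+21,10)),key=lambda r:r.fun)
    return best.x[0],best.x[1],np.degrees(best.x[2]),best.fun
def comps(z0=7,roi=(330,800,-480,620),amin=12,zmax=140,sub=None):
    im,W=load()
    m=((W[...,2]>z0)&(W[...,2]<zmax)&(W[...,0]>roi[0])&(W[...,0]<roi[1])&(W[...,1]>roi[2])&(W[...,1]<roi[3])).astype(np.uint8)
    n,L,s,c=cv2.connectedComponentsWithStats(m,connectivity=8)
    out=[]
    for i in range(1,n):
        if s[i,4]<amin: continue
        P=W[L==i];col=im[L==i].mean(0).astype(int)
        (cx,cy),(w,h),a=cv2.minAreaRect(P[:,:2].astype(np.float32))
        if w<h: w,h,a=h,w,a+90
        a%=180
        C=np.cov((P[:,:2]-P[:,:2].mean(0)).T);e,v=np.linalg.eigh(C);pa=np.degrees(np.arctan2(v[1,1],v[0,1]))%180
        print('px(800)',(c[i]*1.5625).astype(int),'n',s[i,4],'ctr %.0f %.0f mean %.0f %.0f size %.0f %.0f ang %.1f pca %.1f'%(cx,cy,*P[:,:2].mean(0),w,h,a,pa),'z %.0f/%.0f'%(np.median(P[:,2]),P[:,2].max()),col)
        out.append((c[i],P))
    return out
E
python3 - <<'E'
from seg import *
comps()
im,W=load()
def sel(x0,x1,y0,y1,z0,z1): 
    m=(W[...,0]>x0)&(W[...,0]<x1)&(W[...,1]>y0)&(W[...,1]<y1)&(W[...,2]>z0)&(W[...,2]<z1); return W[m]
print('lid z>95');P=sel(400,640,320,700,95,125);print(cv2.minAreaRect(P[:,:2].astype(np.float32)),np.median(P[:,2]))
P=sel(400,640,320,700,119,150);print('pull',len(P),cv2.minAreaRect(P[:,:2].astype(np.float32)),P[:,2].max())
P=sel(560,830,0,280,58,85);print('box rim',cv2.minAreaRect(P[:,:2].astype(np.float32)))
P=sel(400,640,-600,-320,54,80);print('pan rim',cv2.minAreaRect(P[:,:2].astype(np.float32)))
# mat colour
h=cv2.cvtColor(im,cv2.COLOR_RGB2HSV)
print(h[145,290],h[145,250],h[160,240])
print('mat corners from px',[W[int(v/1.5625+.5),int(u/1.5625+.5)].round(0) for u,v in [(413,196),(494,198),(493,260),(412,258)]])
E
```

```text
px(800) [339 220] n 863 ctr 709 148 mean 714 150 size 248 175 ang 85.1 pca 85.3 z 47/79 [55 34 21]
px(800) [527 211] n 210 ctr 728 -323 mean 733 -327 size 74 72 ang 135.7 pca 139.1 z 44/75 [82 76 66]
px(800) [273 215] n 292 ctr 728 324 mean 717 308 size 85 64 ang 66.0 pca 39.1 z 101/112 [74 70 64]
px(800) [329 222] n 12 ctr 716 181 mean 715 180 size 25 12 ang 179.5 pca 161.6 z 9/11 [79 46 24]
px(800) [334 231] n 26 ctr 690 164 mean 691 166 size 60 20 ang 117.0 pca 115.7 z 8/15 [81 46 24]
px(800) [346 237] n 19 ctr 675 136 mean 675 135 size 28 25 ang 90.2 pca 124.6 z 8/12 [80 45 23]
px(800) [198 289] n 3248 ctr 540 493 mean 532 483 size 251 197 ang 87.6 pca 87.8 z 105/138 [63 91 73]
px(800) [558 291] n 540 ctr 523 -416 mean 529 -399 size 193 128 ang 180.0 pca 179.1 z 63/75 [74 70 64]
px(800) [579 268] n 13 ctr 593 -466 mean 593 -465 size 25 13 ang 89.8 pca 88.4 z 9/12 [48 46 42]
px(800) [366 289] n 220 ctr 537 85 mean 537 83 size 89 38 ang 89.4 pca 89.5 z 25/74 [40 31 26]
px(800) [437 292] n 189 ctr 528 -97 mean 531 -100 size 162 27 ang 81.5 pca 82.1 z 12/28 [59 55 50]
px(800) [562 29
[... 814 characters left out ...]
size 24 12 ang 89.8 pca 106.1 z 9/11 [131 103  24]
lid z>95
((532.9961547851562, 489.6723937988281), (241.28665161132812, 180.17514038085938), 88.6213150024414) 105.45732026799669
pull 63 ((461.4152526855469, 491.1166687011719), (11.100994110107422, 70.84121704101562), 0.2410178929567337) 137.90693573320164
box rim ((707.5353393554688, 143.75155639648438), (230.27520751953125, 173.90106201171875), 84.46018981933594)
pan rim ((526.2335205078125, -479.74810791015625), (188.3252716064453, 247.6103973388672), 2.541902542114258)
[24 22 59] [17 42 55] [ 11 169  80]
mat corners from px [array([789., -37.,  -3.]), array([ 778., -249.,    6.]), array([ 617., -246.,    2.]), array([622., -35.,   2.])]
```

```bash
cat > plan.py <<'E'
import sys
from h import *
# python3 plan.py x y z yaw ; yaw = angle of tool x axis in world, tool down. prints moves in sequence: twist about tool axes, then shift
def go(x,y,z,yaw):
    o=get_obs();A=R.from_rotvec(o['orientation']).as_matrix();p=np.array(o['ee_pos'])
    c,s=np.cos(np.radians(yaw)),np.sin(np.radians(yaw))
    B=np.array([[c,s,0],[s,-c,0],[0,0,-1]])
    tw=np.degrees(R.from_matrix(A.T@B).as_rotvec());d=B.T@(np.array([x,y,z])-p)
    print('t %.1f at'%o['t'],p.round(1),'yaw %.1f'%np.degrees(np.arctan2(A[1,0],A[0,0])),'w %.1f g %.1f F'%(o['width'],o['grasp_force']),np.round(o['ft_force'],1),'| twist',tw.round(2),'then d_tool(mm)',d.round(1))
a=[float(v) for v in sys.argv[1:]]
for i in range(0,len(a),4): go(*a[i:i+4])
E
python3 -m creep '{"delta_pos":[[0,0,0],[0,0,0],[0,0,0],[0,0,0],[0,0,0],[0,0,0],[0,0,0],[0,0,0],[0,0,0]],"twist":[[0,0,-7.1],[0,0,-7.1],[0,0,-7.1],[0,0,-7.1],[0,0,-7.1],[0,0,-7.1],[0,0,-7.1],[0,0,-7.1],[0,0,-7.1]]}' 1
python3 plan.py 430 0 222 88.8 462 491 222 88.8
```

```text
t: 0.85
ee_pos: [262.6, -566.8, 222.2]
orientation: [-2.238, -2.203, -0.001]
ft_force: [-0.3, -0.2, 0.1]
width: 88.1
grasp_force: 0.0
t 0.8 at [ 262.6 -566.8  222.2] yaw 89.1 w 88.1 g 0.0 F [-0.3 -0.2  0.1] | twist [-0.02 -0.05  0.31] then d_tool(mm) [5.702e+02 1.555e+02 2.000e-01]
t 0.8 at [ 262.6 -566.8  222.2] yaw 89.1 w 88.1 g 0.0 F [-0.3 -0.2  0.1] | twist [-0.02 -0.05  0.31] then d_tool(mm) [1.0617e+03 1.7720e+02 2.0000e-01]
```

```bash
python3 -m creep '{"delta_pos":[[0.038,0.0104,0],[0.038,0.0104,0],[0.038,0.0104,0],[0.038,0.0104,0],[0.038,0.0104,0],[0.038,0.0104,0],[0.038,0.0104,0],[0.038,0.0104,0],[0.038,0.0104,0],[0.038,0.0104,0],[0.038,0.0104,0],[0.038,0.0104,0],[0.038,0.0104,0],[0.038,0.0104,0],[0.038,0.0104,0]],"twist":[[0,0,0.3],[0,0,0],[0,0,0],[0,0,0],[0,0,0],[0,0,0],[0,0,0],[0,0,0],[0,0,0],[0,0,0],[0,0,0],[0,0,0],[0,0,0],[0,0,0],[0,0,0]]}' 0.6 >/dev/null
python3 -m creep '{"delta_pos":[[0.035,0.0015,0],[0.035,0.0015,0],[0.035,0.0015,0],[0.035,0.0015,0],[0.035,0.0015,0],[0.035,0.0015,0],[0.035,0.0015,0],[0.035,0.0015,0],[0.035,0.0015,0],[0.035,0.0015,0],[0.035,0.0015,0],[0.035,0.0015,0],[0.035,0.0015,0],[0.035,0.0015,0],[0,0,0]]}' 
python3 plan.py 462 491 110 88.8
```

```text
t 2.1 at [433.8   0.6 222.7] yaw 88.5 w 53.2 g 0.0 F [ 0.7 -0.2  0.4] | twist [ 0.    0.   -0.34] then d_tool(mm) [490.9  17.9 112.7]invalid input
```

```bash
python3 -m creep '{"delta_pos":[[0.035,0.0013,0],[0.035,0.0013,0],[0.035,0.0013,0],[0.035,0.0013,0],[0.035,0.0013,0],[0.035,0.0013,0],[0.035,0.0013,0],[0.035,0.0013,0],[0.035,0.0013,0],[0.035,0.0013,0],[0.035,0.0013,0],[0.035,0.0013,0],[0.035,0.0013,0],[0.035,0.0013,0],[0,0,0]],"twist":[[0,0,-0.3],[0,0,0],[0,0,0],[0,0,0],[0,0,0],[0,0,0],[0,0,0],[0,0,0],[0,0,0],[0,0,0],[0,0,0],[0,0,0],[0,0,0],[0,0,0],[0,0,0]]}' >/dev/null 
python3 plan.py 462 491 110 88.8
```

```text
t 3.4 at [462.5 493.5 222.1] yaw 88.9 w 52.6 g 0.0 F [-0.2 -0.7  1.1] | twist [ 0.04 -0.15  0.13] then d_tool(mm) [ -2.5  -0.5 112.1]
```

```bash
python3 -m creep '{"delta_pos":[[-0.0025,0,0.022],[0,0,0.03],[0,0,0.03],[0,0,0.02],[0,0,0.01],[0,0,0]],"twist":[[0,0,0],[0,0,0],[0,0,0],[0,0,0],[0,0,0],[0,0,0]]}' >/dev/null; python3 plan.py 462 491 110 88.8
python3 -m creep '{"delta_pos":[[0,0,0],[0,0,0],[0,0,0],[0,0,0],[0,0,0],[0,0,0]],"twist":[[0,0,0],[0,0,0],[0,0,0],[0,0,0],[0,0,0],[0,0,0]]}' 0; python3 plan.py 462 491 110 88.8
```

```text
t 3.9 at [461.5 483.7 107.8] yaw 88.7 w 53.0 g 0.0 F [ 0.7  0.6 -0.7] | twist [-0.2   0.22 -0.06] then d_tool(mm) [ 7.3  0.3 -2.2]
t: 4.35
ee_pos: [463.0, 485.8, 111.4]
orientation: [-2.245, -2.197, -0.002]
ft_force: [0.3, -1.0, 1.3]
width: 16.0
grasp_force: 0.0
t 4.3 at [463.  485.8 111.4] yaw 88.8 w 16.0 g 0.0 F [ 0.3 -1.   1.3] | twist [ 0.04 -0.05 -0.04] then d_tool(mm) [ 5.2 -1.1  1.4]
```

```bash
python3 -m creep '{"delta_pos":[[0.002,0,0],[0,0,0],[0,0,0],[0,0,0],[0,0,0],[0,0,0]],"twist":[[0,0,0],[0,0,0],[0,0,0],[0,0,0],[0,0,0],[0,0,0]]}' 0; python3 plan.py 462 491 110 88.8
python3 -m creep '{"delta_pos":[[0,0.0005,-0.0055],[0,0.0005,-0.0055],[0,0.0005,-0.0055],[0,0,0],[0,0,0]],"twist":[[2,0,0],[2,0,0],[2,0,0],[0,0,0],[0,0,0]]}'
```

```text
t: 4.85
ee_pos: [462.9, 487.6, 111.2]
orientation: [-2.246, -2.197, -0.0]
ft_force: [-1.1, -1.8, 4.3]
width: 11.9
grasp_force: 30.0
t 4.8 at [462.9 487.6 111.2] yaw 88.7 w 11.9 g 30.0 F [-1.1 -1.8  4.3] | twist [ 0.   -0.01 -0.06] then d_tool(mm) [ 3.4 -0.9  1.2]
t: 5.27
ee_pos: [465.5, 487.4, 126.6]
orientation: [-2.192, -2.143, 0.111]
ft_force: [1.7, 1.1, -1.2]
width: 11.7
grasp_force: 30.0
```

```bash
python3 -m creep '{"delta_pos":[[0,0.0005,-0.0055],[0,0.0005,-0.0055],[0,0.0005,-0.0055],[0,0.0005,-0.0055],[0,0.0005,-0.0055],[0,0.0005,-0.0055],[0,0,0],[0,0,0],[0,0,0]],"twist":[[2,0,0],[2,0,0],[2,0,0],[2,0,0],[2,0,0],[2,0,0],[0,0,0],[0,0,0],[0,0,0]]}'
python3 - <<'E'
from h import *
im,d=snap('side')
cv2.imwrite('pics/tip.png',cv2.resize(im[190:340,20:240,::-1],(800,545),interpolation=cv2.INTER_CUBIC))
E
```

```text
t: 6.02
ee_pos: [473.8, 487.2, 158.0]
orientation: [-2.074, -2.029, 0.321]
ft_force: [1.2, -0.5, -0.8]
width: 12.1
grasp_force: 30.0
```

View pics/tip.png

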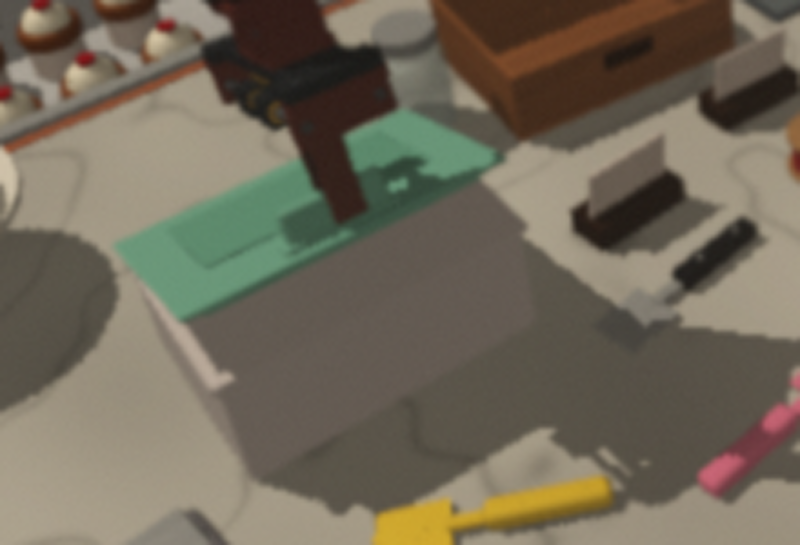

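The lid is tipped, with its back edge still on the far rim: the front edge at (180,315)–(500,155) is raised clear of the tub. I'll lift it off, level it, and refine the mat pose.

```bash
python3 -m creep '{"delta_pos":[[0,-0.003,-0.009],[0,-0.006,-0.019],[0,-0.006,-0.019],[0,-0.006,-0.019],[0,-0.006,-0.019],[0,-0.006,-0.019],[0,0,0],[0,0,0],[0,0,0],[0,0,0],[0,0,0],[0,0,0],[0,0,0]],"twist":[[0,0,0],[0,0,0],[0,0,0],[0,0,0],[0,0,0],[0,0,0],[-3,0,0],[-3,0,0],[-3,0,0],[-3,0,0],[-3,0,0],[-3,0,0],[0,0,0]]}'
python3 - <<'E'
from seg import *
d=np.load('last_top.npz');im=d['im'];g=cv2.cvtColor(im,cv2.COLOR_RGB2HSV)
for p in [(120,290),(145,290),(160,290),(145,262),(145,270),(145,325),(145,320),(175,290)]: print(p,im[p],end=' ')
p=camera_params('top');T=np.array(p['extrinsics']);K=np.array(p['camera_matrix'])
v,u=np.mgrid[0:384,0:512].astype(float)
n=cv2.undistortPoints(np.stack([u,v],-1).reshape(-1,1,2),K,np.array([p['k1'],0,0,0.])).reshape(384,512,2)
r=np.concatenate([n,np.ones((384,512,1))],-1)@T[:3,:3].T
X=T[:3,3]+r*((3-T[2,3])/r[...,2])[...,None]
f=im.astype(int); 
m=((f[...,0]-f[...,2])<6)&(f.sum(2)<260)
m=m&(u>255)&(u<325)&(v>118)&(v<172)
m=cv2.morphologyEx(m.astype(np.uint8),cv2.MORPH_OPEN,np.ones((3,3)))
n_,L,s,c=cv2.connectedComponentsWithStats(m);i=1+s[1:,4].argmax();P=X[L==i]
print('\n',s[i],cv2.minAreaRect(P[:,:2].astype(np.float32)),P.mean(0), fit(P,230,180,88))
E
python3 plan.py 462 200 230 88.8
```

```text
t: 7.15
ee_pos: [472.7, 487.4, 268.8]
orientation: [2.243, 2.199, 0.001]
ft_force: [0.1, -0.1, -2.9]
width: 12.3
grasp_force: 30.0
(120, 290) [99 90 79] (145, 290) [59 58 54] (160, 290) [60 58 55] (145, 262) [53 52 47] (145, 270) [61 59 57] (145, 325) [99 94 80] (145, 320) [101  93  80] (175, 290) [105  98  85] 
 [ 262  124   56   45 2209] ((699.7452392578125, -141.22897338867188), (225.46177673339844, 175.36033630371094), 86.88477325439453) [ 697.82628775 -141.45554009    3.        ] (np.float64(698.4714483433851), np.float64(-140.47234103166383), np.float64(86.38952495824255), np.float64(0.0))
t 7.2 at [472.7 487.4 268.8] yaw 88.9 w 12.3 g 30.0 F [ 0.1 -0.1 -2.9] | twist [0.06 0.01 0.06] then d_tool(mm) [-287.5   -4.7   38.8]
```

```bash
python3 plan.py 630 -141 150 86.9
```

```text
t 7.2 at [472.7 487.4 268.8] yaw 88.9 w 12.3 g 30.0 F [ 0.1 -0.1 -2.9] | twist [0.06 0.01 1.96] then d_tool(mm) [-618.9  191.   118.8]
```

```bash
python3 -m creep '{"delta_pos":[[0,0,0],[-0.0344,0.0106,0.0066],[-0.0344,0.0106,0.0066],[-0.0344,0.0106,0.0066],[-0.0344,0.0106,0.0066],[-0.0344,0.0106,0.0066],[-0.0344,0.0106,0.0066],[-0.0344,0.0106,0.0066],[-0.0344,0.0106,0.0066],[-0.0344,0.0106,0.0066],[-0.0344,0.0106,0.0066],[-0.0344,0.0106,0.0066],[-0.0344,0.0106,0.0066],[-0.0344,0.0106,0.0066],[-0.0344,0.0106,0.0066],[-0.0344,0.0106,0.0066],[-0.0344,0.0106,0.0066],[-0.0344,0.0106,0.0066],[-0.0344,0.0106,0.0066],[0,0,0]],"twist":[[0,0,2],[0,0,0],[0,0,0],[0,0,0],[0,0,0],[0,0,0],[0,0,0],[0,0,0],[0,0,0],[0,0,0],[0,0,0],[0,0,0],[0,0,0],[0,0,0],[0,0,0],[0,0,0],[0,0,0],[0,0,0],[0,0,0],[0,0,0]]}' >/dev/null
python3 -m creep '{"delta_pos":[[0,0,0],[0,0,0],[0,0,0]],"twist":[[0,0,0],[0,0,0],[0,0,0]]}' >/dev/null
python3 plan.py 630 -141 50 86.9
python3 - <<'E'
from seg import *
snap('top','top_lid.png');comps(z0=110,zmax=190,roi=(560,800,-300,20))
E
```

```text
t 9.1 at [ 630.3 -140.5  149.6] yaw 86.8 w 0.5 g 0.0 F [-0.3  0.7  0.4] | twist [-0.   -0.03 -0.09] then d_tool(mm) [-0.5 -0.2 99.6]
```

View pics/top_lid.png

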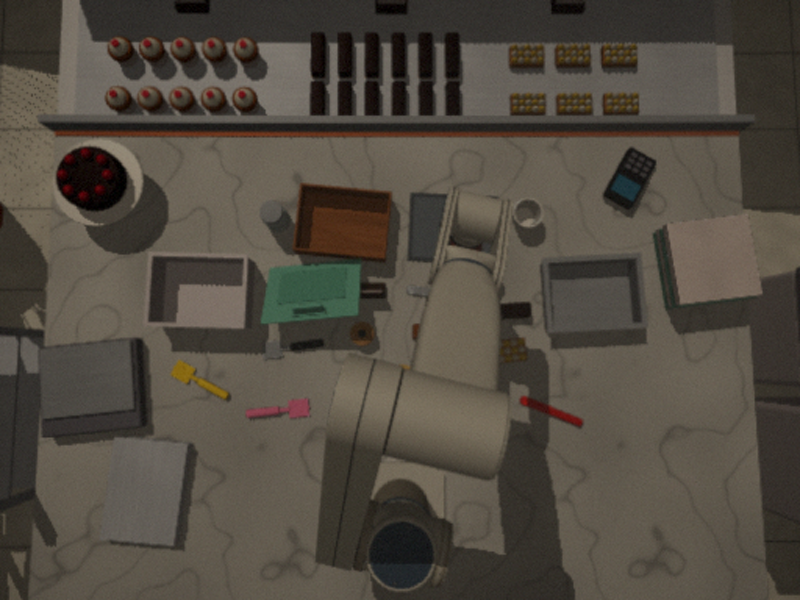

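The grip slackened in flight and the lid dropped. It now lies at (312,293), tilted on a card stand at about (300,310), and its pull is at (308,309). I'll measure its tilted plane and regrasp it.

Run:
```python
from seg import *
imS,dS=snap('side')
cv2.imwrite('pics/side_lid.png',cv2.resize(imS[150:320,90:350,::-1],(800,523),interpolation=cv2.INTER_CUBIC))
for cam in('top','side'):
    im,W=load(cam);h=cv2.cvtColor(im,cv2.COLOR_RGB2HSV)
    m=(h[...,0]>60)&(h[...,0]<95)&(h[...,1]>60)&np.isfinite(W[...,2])&(W[...,0]>380)&(W[...,0]<640)&(abs(W[...,1]-220)<170)
    P=W[m];
    # robust plane
    c=P.mean(0);k=np.ones(len(P),bool)
    for _ in range(8):
        A=np.c_[P[k,:2],np.ones(k.sum())];q=np.linalg.lstsq(A,P[k,2],rcond=None)[0]
        e=P[:,2]-np.c_[P[:,:2],np.ones(len(P))]@q;k=abs(e)<6
    nrm=np.array([-q[0],-q[1],1]);nrm/=np.linalg.norm(nrm)
    I=P[k];print(cam,len(P),k.sum(),'normal',nrm.round(3),'slopes x,y deg',np.degrees(np.arctan(q[:2])).round(1),'z range',I[:,2].min().round(),I[:,2].max().round())
    print(' rect',cv2.minAreaRect(I[:,:2].astype(np.float32)),'mean',I.mean(0).round(1))
    Q=P[(e>14)];print(' pull pts',len(Q),Q.mean(0).round(1) if len(Q) else '', cv2.minAreaRect(Q[:,:2].astype(np.float32)) if len(Q)>3 else '',e[e>14].max() if len(Q) else '')
```

```text
top 2093 1835 normal [0.545 0.148 0.825] slopes x,y deg [-33.4 -10.2] z range 5.0 135.0
 rect ((532.1994018554688, 216.55889892578125), (146.8787841796875, 245.19741821289062), 4.434865951538086) mean [532.2 214.6  71.4]
 pull pts 91 [486.8 219.4 128.3] ((487.1934509277344, 220.72801208496094), (17.351703643798828, 74.80619812011719), 2.8004119396209717) 38.383401166932515
side 1035 773 normal [0.533 0.137 0.835] slopes x,y deg [-32.6  -9.4] z range 15.0 128.0
 rect ((530.8489379882812, 220.40374755859375), (151.5640411376953, 243.31991577148438), 5.192368030548096) mean [510.3 238.   81.3]
 pull pts 149 [482.5 224.  126. ] ((484.3315734863281, 219.93734741210938), (19.254772186279297, 75.03742980957031), 2.4270522594451904) 35.64400252347417
```

View pics/side_lid.png

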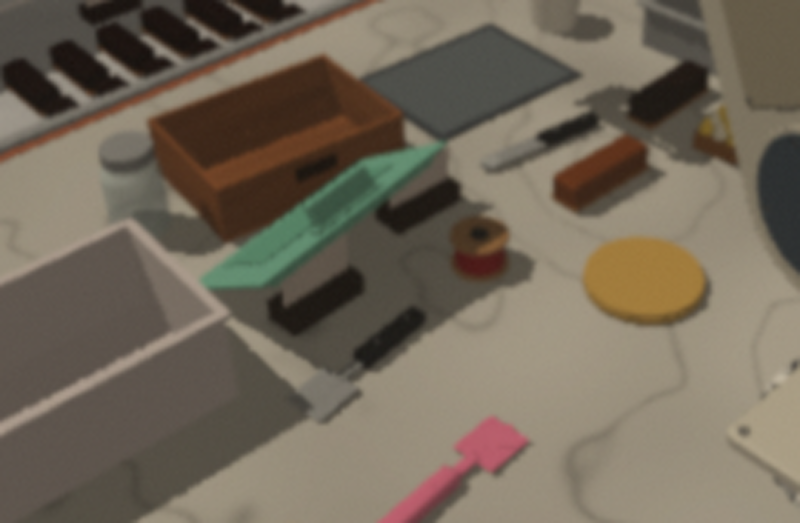

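The lid leans on both stands at about 33°, with its back edge on the counter beside the box. Its pull sits free at about (485,221,127), and the lid-plane model agrees with the pull points. I'll regrasp it with the tool square to the plate.

```bash
cat > plan2.py <<'E'
from h import *
def go(p1,B,tag=''):
    o=get_obs();A=R.from_rotvec(o['orientation']).as_matrix()
    U,_,V=np.linalg.svd(B);B=U@V
    print(tag,'at',np.round(o['ee_pos'],1),'w %.1f'%o['width'],'twist',np.degrees(R.from_matrix(A.T@B).as_rotvec()).round(2),'then d_tool',(B.T@(np.array(p1)-o['ee_pos'])).round(1))
n=np.array([.54,.142,.83]);n/=np.linalg.norm(n)
x=np.array([.839,-.01,-.544]);x-=n*(x@n);x/=np.linalg.norm(x);y=np.cross(n,x)
LB=np.c_[y,x,-n]; LC=np.array([532,217,71.])
E
python3 -m creep '{"delta_pos":[[0,0,-0.035],[0,0,-0.035],[0,0,-0.035],[0.036,-0.0125,0],[0.036,-0.0125,0],[0.036,-0.0125,0],[0.036,-0.0125,0],[0.036,-0.0125,0],[0.036,-0.0125,0],[0.036,-0.0125,0],[0.036,-0.0125,0],[0.036,-0.0125,0],[0.036,-0.0125,0],[0,0,0]],"twist":[[0,0,0],[0,0,0],[0,0,0],[0,0,0],[0,0,0],[0,0,0],[0,0,0],[0,0,0],[0,0,0],[0,0,0],[0,0,0],[0,0,0],[0,0,0],[0,0,0]]}' 0.6 >/dev/null
python3 -c "
from plan2 import *
go(LC-70*x+66*n,LB)"
```

```text
at [523.5 230.9 254.7] w 52.5 twist [32.75 -9.05 -4.55] then d_tool [ 8.5 37.3 83.8]
```

```bash
python3 -m creep '{"delta_pos":[[0,0,0],[0,0,0],[0,0,0],[0,0,0],[0,0,0],[0,0,0],[0,0,0],[0,0,0]],"twist":[[5.46,-1.51,-0.76],[5.46,-1.51,-0.76],[5.46,-1.51,-0.76],[5.46,-1.51,-0.76],[5.46,-1.51,-0.76],[5.46,-1.51,-0.76],[0,0,0],[0,0,0]]}' 0.6 >/dev/null
python3 -c "
from plan2 import *
go(LC-70*x+66*n,LB);go(LC-70*x+6*n,LB)"
```

```text
at [525.9 224.9 252.8] w 53.0 twist [-0.08 -0.06 -0.36] then d_tool [14.3 34.1 82.6]
 at [525.9 224.9 252.8] w 53.0 twist [-0.08 -0.06 -0.36] then d_tool [ 14.3  34.1 142.6]
```

```bash
python3 -m creep '{"delta_pos":[[0.0045,0.011,0.028],[0.0045,0.011,0.028],[0.0045,0.011,0.028],[0,0,0],[0,0,0]],"twist":[[0,0,-0.3],[0,0,0],[0,0,0],[0,0,0],[0,0,0]]}' 0.6 >/dev/null
python3 -c "
from plan2 import *
go(LC-70*x+6*n,LB)"
python3 -m creep '{"delta_pos":[[0,0,0.02],[0,0,0.02],[0,0,0.012],[0,0,0.005],[0,0,0],[0,0,0]],"twist":[[0,0,0],[0,0,0],[0,0,0],[0,0,0],[0,0,0],[0,0,0]]}'
python3 -c "
from plan2 import *
go(LC-70*x+6*n,LB)"
```

```text
at [506.2 225.8 165.5] w 52.8 twist [-0.09 -0.05 -0.05] then d_tool [ 1.3  3.2 59.7]
t: 11.92
ee_pos: [477.5, 218.3, 118.9]
orientation: [-1.912, -1.972, 0.714]
ft_force: [0.2, -0.1, 0.4]
width: 52.6
grasp_force: 0.0
 at [477.5 218.3 118.9] w 52.6 twist [ 0.06 -0.13 -0.06] then d_tool [0.9 1.8 4.5]
```

```bash
python3 -m creep '{"delta_pos":[[0.001,0.002,0.003],[0,0,0],[0,0,0],[0,0,0],[0,0,0],[0,0,0],[0,0,0],[0,0,0],[0,0,0]],"twist":[[0,0,0],[0,0,0],[0,0,0],[0,0,0],[0,0,0],[0,0,0],[0,0,0],[0,0,0],[0,0,0]]}' 0
python3 -m creep '{"delta_pos":[[-0.0012,-0.0054,-0.0083],[-0.0025,-0.011,-0.0166],[-0.0025,-0.011,-0.0166],[-0.0025,-0.011,-0.0166],[-0.0025,-0.011,-0.0166],[-0.0025,-0.011,-0.0166],[-0.0025,-0.011,-0.0166],[0,0,0]],"twist":[[0,0,0],[0,0,0],[0,0,0],[0,0,0],[0,0,0],[0,0,0],[0,0,0],[0,0,0]]}'
```

```text
t: 12.67
ee_pos: [476.6, 218.6, 113.8]
orientation: [-1.911, -1.971, 0.716]
ft_force: [1.7, 0.8, -0.8]
width: 11.8
grasp_force: 30.0
t: 13.33
ee_pos: [477.3, 218.9, 248.2]
orientation: [-1.913, -1.973, 0.71]
ft_force: [0.7, 0.1, -2.0]
width: 11.6
grasp_force: 30.0
```

```bash
python3 plan.py 630 -141 150 86.9
```

```text
t 13.3 at [477.3 218.9 248.2] yaw 93.9 w 11.6 g 30.0 F [ 0.7  0.1 -2. ] | twist [-32.51   8.81   4.73] then d_tool(mm) [-351.1  172.    98.2]
```

```bash
python3 -m creep '{"delta_pos":[[0,0,0],[0,0,0],[0,0,0],[0,0,0],[0,0,0],[0,0,0],[0,0,0]],"twist":[[-5.42,1.47,0.79],[-5.42,1.47,0.79],[-5.42,1.47,0.79],[-5.42,1.47,0.79],[-5.42,1.47,0.79],[-5.42,1.47,0.79],[0,0,0]]}' >/dev/null
python3 -m creep '{"delta_pos":[[-0.025,0.0123,0.003],[-0.025,0.0123,0.003],[-0.025,0.0123,0.003],[-0.025,0.0123,0.003],[-0.025,0.0123,0.003],[-0.025,0.0123,0.003],[-0.025,0.0123,0.003],[-0.025,0.0123,0.003],[-0.025,0.0123,0.003],[-0.025,0.0123,0.003],[-0.025,0.0123,0.003],[-0.025,0.0123,0.003],[-0.025,0.0123,0.003],[-0.025,0.0123,0.003],[0,0,0],[0,0,0],[0,0,0]],"twist":[[0,0,0],[0,0,0],[0,0,0],[0,0,0],[0,0,0],[0,0,0],[0,0,0],[0,0,0],[0,0,0],[0,0,0],[0,0,0],[0,0,0],[0,0,0],[0,0,0],[0,0,0],[0,0,0],[0,0,0]]}'
python3 - <<'E'
from seg import *
import plan
plan.go(630,-141,50,86.9)
imS,dS=snap('side')
cv2.imwrite('pics/side_lid2.png',cv2.resize(imS[90:300,130:390,::-1],(743,600),interpolation=cv2.INTER_CUBIC))
im,W=load('side');h=cv2.cvtColor(im,cv2.COLOR_RGB2HSV)
m=(h[...,0]>60)&(h[...,0]<95)&(h[...,1]>60)&np.isfinite(W[...,2])&(W[...,0]>500)&(W[...,0]<840)&(abs(W[...,1]+140)<170)&(W[...,2]>80)&(W[...,2]<300)
P=W[m];k=np.ones(len(P),bool)
for _ in range(8):
    q=np.linalg.lstsq(np.c_[P[k,:2],np.ones(k.sum())],P[k,2],rcond=None)[0]
    e=P[:,2]-np.c_[P[:,:2],np.ones(len(P))]@q;k=abs(e)<6
I=P[k];print(k.sum(),'slopes',np.degrees(np.arctan(q[:2])).round(1),I.mean(0).round(1),cv2.minAreaRect(I[:,:2].astype(np.float32)))
E
```

```text
t: 15.33
ee_pos: [628.0, -140.3, 201.1]
orientation: [-2.278, -2.156, 0.01]
ft_force: [-0.3, 0.2, -3.1]
width: 11.9
grasp_force: 30.0
t 15.3 at [ 628.  -140.3  201.1] yaw 86.9 w 11.9 g 30.0 F [-0.3  0.2 -3.1] | twist [-0.47  0.06 -0.03] then d_tool(mm) [ -0.6   2.  151.1]
1009 slopes [-0.6 -1.2] [ 695.4 -118.2  193.2] ((696.4802856445312, -141.5699005126953), (236.58340454101562, 175.25460815429688), 86.66416931152344)
```

View pics/side_lid2.png

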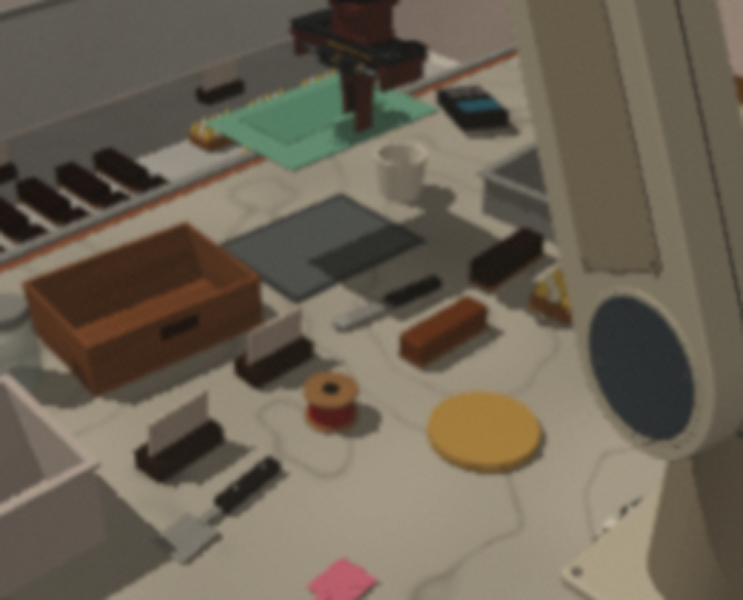

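The lid is held level above the mat with its pull at about (355,110), and the stands, reel and the rest are still upright. Now I'll lower it.

```bash
python3 -m creep '{"delta_pos":[[0,0.002,0.02],[0,0,0.03],[0,0,0.03],[0,0,0.03],[0,0,0.03],[0,0,0.015],[0,0,0.008],[0,0,0.005],[0,0,0],[0,0,0]],"twist":[[-0.4,0,0],[0,0,0],[0,0,0],[0,0,0],[0,0,0],[0,0,0],[0,0,0],[0,0,0],[0,0,0],[0,0,0]]}' 
python3 -m creep '{"delta_pos":[[0,0,0.002],[0,0,0.002],[0,0,0.002],[0,0,0]],"twist":[[0,0,0],[0,0,0],[0,0,0],[0,0,0]]}'
```

```text
t: 16.22
ee_pos: [632.0, -141.1, 35.6]
orientation: [2.277, 2.157, 0.002]
ft_force: [0.2, -0.2, -2.6]
width: 11.7
grasp_force: 30.0
t: 16.55
ee_pos: [630.9, -141.2, 28.4]
orientation: [2.279, 2.158, 0.0]
ft_force: [0.5, -0.4, -2.1]
width: 12.0
grasp_force: 30.0
```

```bash
python3 -m creep '{"delta_pos":[[0,0,0.0015],[0,0,0.0015],[0,0,0.0005],[0,0,0]],"twist":[[0,0,0],[0,0,0],[0,0,0],[0,0,0]]}'
python3 -m creep '{"delta_pos":[[0,0,0],[0,0,0],[0,0,0],[0,0,0],[0,0,-0.03],[0,0,-0.04],[0,0,-0.04],[0,0,-0.04],[0,0,-0.03],[-0.03,-0.02,0],[-0.03,-0.02,0],[-0.03,-0.02,0],[-0.03,-0.02,0],[-0.03,-0.02,0],[-0.03,-0.02,0],[-0.03,-0.02,0],[-0.03,-0.02,0],[-0.03,-0.02,0],[0,0,0]],"twist":[[0,0,0],[0,0,0],[0,0,0],[0,0,0],[0,0,0],[0,0,0],[0,0,0],[0,0,0],[0,0,0],[0,0,0],[0,0,0],[0,0,0],[0,0,0],[0,0,0],[0,0,0],[0,0,0],[0,0,0],[0,0,0],[0,0,0]]}' 0.5
python3 - <<'E'
from seg import *
snap('top','top2.png');comps(roi=(330,800,-300,620))
im,W=load()
def sel(x0,x1,y0,y1,z0,z1): 
    m=(W[...,0]>x0)&(W[...,0]<x1)&(W[...,1]>y0)&(W[...,1]<y1)&(W[...,2]>z0)&(W[...,2]<z1); return W[m]
P=sel(400,640,320,700,90,115);print('tub rim',cv2.minAreaRect(P[:,:2].astype(np.float32)),np.median(P[:,2]))
P=sel(590,830,-300,20,9,30);print('lid',len(P),cv2.minAreaRect(P[:,:2].astype(np.float32)),np.median(P[:,2]))
E
```

```text
t: 16.88
ee_pos: [631.1, -141.4, 25.0]
orientation: [2.278, 2.158, -0.0]
ft_force: [-1.3, -2.7, 0.9]
width: 11.8
grasp_force: 30.0
t: 18.47
ee_pos: [433.0, -404.7, 205.2]
orientation: [2.282, 2.153, -0.002]
ft_force: [0.3, 0.4, -0.5]
width: 43.9
grasp_force: 0.0
px(800) [338 220] n 874 ctr 708 152 mean 713 154 size 249 175 ang 84.4 pca 79.3 z 47/80 [54 34 21]
px(800) [454 227] n 2618 ctr 703 -145 mean 700 -145 size 249 191 ang 86.9 pca 87.2 z 18/55 [63 92 73]
px(800) [273 215] n 295 ctr 736 313 mean 717 308 size 89 60 ang 3.2 pca 22.5 z 101/116 [73 69 63]
px(800) [370 204] n 19 ctr 763 73 mean 761 72 size 43 13 ang 58.9 pca 63.0 z 8/14 [44 27 16]
px(800) [514 214] n 34 ctr 727 -292 mean 724 -292 size 52 14 ang 1.2 pca 1.1 z 56/71 [90 84 73]
px(800) [361 210] n 12 ctr 747 96 mean 746 96 size 21 12 ang 163.0 pca 172.5 z 10/16 [61 36 19]
px(800) [318 215] n 19 ctr 730 210 mean 732 208 size 28 26 ang 9.5 pca 16.3 z 10/16 [78 45 23]
px(800) [328 217] n 25 ctr 726 184 mean 727 182 size 50 22 ang 166.4 pca 157.6 z 9/12 [78 44 23]
px(800) [345 219] n 24 ctr 720 135 mean 722 138 size 30 28 an
[... 1444 characters left out ...]
0 size 124 41 ang 89.7 pca 89.3 z 35/45 [68 40 24]
px(800) [294 345] n 174 ctr 402 270 mean 397 266 size 150 42 ang 104.2 pca 98.4 z 12/24 [54 50 46]
px(800) [502 349] n 304 ctr 383 -262 mean 383 -260 size 82 57 ang 96.6 pca 102.0 z 29/48 [84 67 40]
px(800) [180 365] n 15 ctr 347 550 mean 349 550 size 28 11 ang 6.1 pca 13.9 z 9/16 [130 102  23]
px(800) [398 367] n 77 ctr 343 3 mean 340 3 size 87 22 ang 92.2 pca 90.0 z 11/21 [114  89  48]
tub rim ((533.1622924804688, 490.29022216796875), (242.45274353027344, 179.93978881835938), 88.33828735351562) 99.47490410691694
lid 2542 ((713.5363159179688, -141.22113037109375), (232.3115692138672, 308.0273742675781), 5.047332286834717) 18.121350369431184
```

View pics/top2.png

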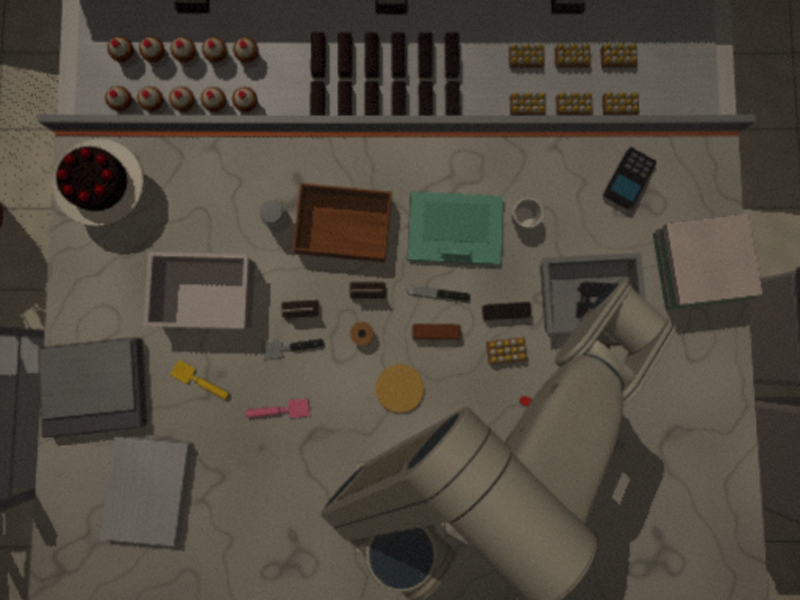

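The lid now lies flat on the mat at (455,228), right way up, and everything else is where it was. Next I'll measure the two handles, start with the tart, and plan a check picture before each grasp.

```bash
cat > handles.py <<'E'
from seg import *
def onplane(z):
    p=camera_params('top');T=np.array(p['extrinsics']);K=np.array(p['camera_matrix'])
    v,u=np.mgrid[0:384,0:512].astype(float)
    n=cv2.undistortPoints(np.stack([u,v],-1).reshape(-1,1,2),K,np.array([p['k1'],0,0,0.])).reshape(384,512,2)
    r=np.concatenate([n,np.ones((384,512,1))],-1)@T[:3,:3].T
    return T[:3,3]+r*((z-T[2,3])/r[...,2])[...,None]
def dark(x,y,rad,z,w,h,thr=45,a0=90):
    im=np.load('last_top.npz')['im'];X=onplane(z)
    m=(im.max(2)<thr)&(np.hypot(X[...,0]-x,X[...,1]-y)<rad)
    n,L,s,c=cv2.connectedComponentsWithStats(m.astype(np.uint8));i=1+s[1:,4].argmax();P=X[L==i]
    (cx,cy),(a,b),g=cv2.minAreaRect(P[:,:2].astype(np.float32))
    C=np.cov(P[:,:2].T);e,v=np.linalg.eigh(C);pa=np.degrees(np.arctan2(v[1,1],v[0,1]))%180
    print('n',len(P),'rect ctr %.0f %.0f'%(cx,cy),'mean',P.mean(0)[:2].round(1),'size %.0f %.0f'%(max(a,b),min(a,b)),'pca %.1f'%pa)
E
python3 - <<'E'
from handles import *
print('knife');dark(525,-135,70,15,85,20,thr=50)
print('slice');dark(402,225,70,15,85,20,thr=50)
E
python3 plan.py 384 -268 100 96.5 384 -268 8 96.5
```

```text
knife
n 103 rect ctr 523 -138 mean [ 523.3 -137.6] size 82 21 pca 82.1
slice
n 103 rect ctr 398 235 mean [399.2 234.9] size 81 21 pca 98.3
t 18.5 at [ 434.5 -402.7  205.1] yaw 86.6 w 44.3 g 0.0 F [0.4 0.1 0.7] | twist [ 0.13  0.17 -9.86] then d_tool(mm) [139.5 -34.9 105.1]
t 18.5 at [ 434.5 -402.7  205.1] yaw 86.6 w 44.3 g 0.0 F [0.4 0.1 0.7] | twist [ 0.13  0.17 -9.86] then d_tool(mm) [139.5 -34.9 197.1]
```

```bash
python3 -m creep '{"delta_pos":[[0,0,0],[0,0,0],[0.028,-0.007,0.02],[0.028,-0.007,0.02],[0.028,-0.007,0.02],[0.028,-0.007,0.02],[0.028,-0.007,0.02],[0,0,0],[0,0,0],[0,0,0]],"twist":[[0,0,-4.9],[0,0,-4.9],[0,0,0],[0,0,0],[0,0,0],[0,0,0],[0,0,0],[0,0,0],[0,0,0],[0,0,0]]}' 0.9 >/dev/null
python3 plan.py 384 -268 8 96.5
```

```text
t 19.4 at [ 386.8 -265.9  105.1] yaw 96.8 w 79.0 g 0.0 F [ 0.2 -0.4  0.2] | twist [0.18 0.21 0.26] then d_tool(mm) [-1.7 -3.  97.1]
```

```bash
python3 -m creep '{"delta_pos":[[-0.001,-0.002,0.03],[0,0,0.03],[0,0,0.02],[0,0,0.01],[0,0,0.006],[0,0,0],[0,0,0]],"twist":[[0,0,0],[0,0,0],[0,0,0],[0,0,0],[0,0,0],[0,0,0],[0,0,0]]}'
python3 -m creep '{"delta_pos":[[0,0,0],[0,0,0],[0,0,0],[0,0,0],[0,0,0],[0,0,0],[0,0,0],[0,0,0]],"twist":[[0,0,0],[0,0,0],[0,0,0],[0,0,0],[0,0,0],[0,0,0],[0,0,0],[0,0,0]]}' 0
```

```text
t: 19.93
ee_pos: [384.5, -267.9, 9.2]
orientation: [2.085, 2.343, -0.0]
ft_force: [0.2, 0.3, -0.5]
width: 78.8
grasp_force: 0.0
t: 20.6
ee_pos: [384.1, -267.5, 9.2]
orientation: [2.085, 2.344, -0.0]
ft_force: [-1.3, 1.0, 7.2]
width: 57.8
grasp_force: 30.0
```

```bash
python3 -m creep '{"delta_pos":[[0,0,-0.02],[0,0,-0.03],[0,0,-0.03],[0,0,-0.02],[0,0,-0.02],[0,0,-0.02],[0,0,-0.02],[0,0,-0.02],[0,0,-0.01],[0,0,0],[0,0,0],[0,0,0],[0,0,0],[0,0,0],[0,0,0]],"twist":[[0,0,0],[0,0,0],[0,0,-6.8],[0,0,-6.8],[0,0,-6.8],[0,0,-6.8],[0,0,-6.8],[0,0,-6.8],[0,0,-6.8],[0,0,-6.8],[0,0,-6.8],[0,0,-6.8],[0,0,-6.8],[0,0,-6.8],[0,0,0]]}'
python3 plan.py 440 0 200 178.5 533 490.3 200 178.5
```

```text
t: 21.85
ee_pos: [383.0, -266.5, 198.5]
orientation: [0.04, 3.139, -0.003]
ft_force: [0.2, 0.2, -1.7]
width: 57.1
grasp_force: 30.0
t 21.9 at [ 383.  -266.5  198.5] yaw 178.5 w 57.1 g 30.0 F [ 0.2  0.2 -1.7] | twist [-0.12  0.11  0.03] then d_tool(mm) [-50.  267.9  -1.5]
t 21.9 at [ 383.  -266.5  198.5] yaw 178.5 w 57.1 g 30.0 F [ 0.2  0.2 -1.7] | twist [-0.12  0.11  0.03] then d_tool(mm) [-130.2  760.5   -1.5]
```

```bash
python3 -m creep '{"delta_pos":[[-0.0065,0.038,0],[-0.0065,0.038,0],[-0.0065,0.038,0],[-0.0065,0.038,0],[-0.0065,0.038,0],[-0.0065,0.038,0],[-0.0065,0.038,0],[-0.0065,0.038,0],[-0.0065,0.038,0],[-0.0065,0.038,0],[-0.0065,0.038,0],[-0.0065,0.038,0],[-0.0065,0.038,0],[-0.0065,0.038,0],[-0.0065,0.038,0],[-0.0065,0.038,0],[-0.0065,0.038,0],[-0.0065,0.038,0],[-0.0065,0.038,0],[-0.0065,0.038,0]],"twist":[[0,0,0],[0,0,0],[0,0,0],[0,0,0],[0,0,0],[0,0,0],[0,0,0],[0,0,0],[0,0,0],[0,0,0],[0,0,0],[0,0,0],[0,0,0],[0,0,0],[0,0,0],[0,0,0],[0,0,0],[0,0,0],[0,0,0],[0,0,0]]}' >/dev/null
python3 -m creep '{"delta_pos":[[0,0,0],[0,0,0],[0,0,0],[0,0,0]],"twist":[[0,0,0],[0,0,0],[0,0,0],[0,0,0]]}' 
python3 plan.py 533 490.3 17 178.5
```

```text
t: 23.85
ee_pos: [535.6, 487.6, 196.7]
orientation: [0.05, 3.14, -0.006]
ft_force: [0.9, -0.8, -1.7]
width: 58.0
grasp_force: 30.0
t 23.9 at [535.6 487.6 196.7] yaw 178.2 w 58.0 g 30.0 F [ 0.9 -0.8 -1.7] | twist [-0.2   0.07 -0.34] then d_tool(mm) [  2.6   2.6 179.7]
```

```bash
python3 -m creep '{"delta_pos":[[0.002,0.002,0.03],[0,0,0.035],[0,0,0.035],[0,0,0.03],[0,0,0.025],[0,0,0.015],[0,0,0.008],[0,0,0.003],[0,0,0],[0,0,0]],"twist":[[0,0,0],[0,0,0],[0,0,0],[0,0,0],[0,0,0],[0,0,0],[0,0,0],[0,0,0],[0,0,0],[0,0,0]]}'
python3 -m creep '{"delta_pos":[[0,0,0],[0,0,0],[0,0,0],[0,0,-0.01],[0,0,-0.025],[0,0,-0.035],[0,0,-0.035],[0,0,-0.035],[0,0,-0.035],[0,0,0],[0,0,0]],"twist":[[0,0,0],[0,0,0],[0,0,0],[0,0,0],[0,0,0],[0,0,0],[0,0,0],[0,0,0],[0,0,0],[0,0,0],[0,0,0]]}' 0.8
python3 - <<'E'
from seg import *
snap('top');comps(roi=(330,600,-320,300),amin=60)
E
python3 plan.py 434 -91 190 89
```

```text
t: 24.68
ee_pos: [535.4, 491.3, 17.8]
orientation: [0.048, 3.137, -0.001]
ft_force: [0.5, 0.2, -0.4]
width: 57.7
grasp_force: 30.0
t: 25.6
ee_pos: [535.3, 492.3, 195.4]
orientation: [0.047, 3.134, 0.003]
ft_force: [0.0, 0.2, -1.1]
width: 70.1
grasp_force: 0.0
px(800) [366 289] n 221 ctr 537 86 mean 537 83 size 89 38 ang 88.7 pca 89.3 z 24/74 [38 30 24]
px(800) [438 292] n 180 ctr 531 -98 mean 531 -100 size 162 22 ang 81.3 pca 81.7 z 13/24 [56 53 48]
px(800) [298 308] n 241 ctr 492 254 mean 491 253 size 90 44 ang 97.0 pca 93.4 z 23/79 [42 34 28]
px(800) [503 310] n 282 ctr 484 -263 mean 483 -263 size 112 38 ang 93.5 pca 93.8 z 35/44 [30 25 20]
px(800) [360 332] n 183 ctr 428 94 mean 428 96 size 58 55 ang 89.7 pca 56.5 z 38/47 [81 58 36]
px(800) [435 330] n 300 ctr 433 -93 mean 433 -90 size 120 41 ang 92.3 pca 89.7 z 35/43 [67 39 23]
px(800) [304 344] n 117 ctr 400 247 mean 401 241 size 104 20 ang 97.3 pca 96.8 z 15/29 [38 35 31]
px(800) [397 368] n 71 ctr 341 5 mean 339 4 size 83 18 ang 92.4 pca 91.8 z 12/20 [114  88  46]
t 25.6 at [534.3 491.3 192.8] yaw 178.3 w 70.4 g 0.0 F [-0.9 -0.1  0.1] | twist [ 0.14  0.21 89.29] then d_tool(mm) [-584.   -90.1    2.8]
```

```bash
python3 -m creep '{"delta_pos":[[0,0,0],[0,0,0],[0,0,0],[0,0,0],[0,0,0],[0,0,0],[0,0,0],[0,0,0],[0,0,0],[0,0,0],[0,0,0],[0,0,0],[0,0,0]],"twist":[[0,0,6.85],[0,0,6.85],[0,0,6.85],[0,0,6.85],[0,0,6.85],[0,0,6.85],[0,0,6.85],[0,0,6.85],[0,0,6.85],[0,0,6.85],[0,0,6.85],[0,0,6.85],[0,0,6.85]]}' 0.7 >/dev/null
python3 -m creep '{"delta_pos":[[-0.0365,-0.0057,0],[-0.0365,-0.0057,0],[-0.0365,-0.0057,0],[-0.0365,-0.0057,0],[-0.0365,-0.0057,0],[-0.0365,-0.0057,0],[-0.0365,-0.0057,0],[-0.0365,-0.0057,0],[-0.0365,-0.0057,0],[-0.0365,-0.0057,0],[-0.0365,-0.0057,0],[-0.0365,-0.0057,0],[-0.0365,-0.0057,0],[-0.0365,-0.0057,0.02],[-0.0365,-0.0057,0.03],[-0.0365,-0.0057,0.03],[0,0,0.02],[0,0,0],[0,0,0]],"twist":[[0,0,0],[0,0,0],[0,0,0],[0,0,0],[0,0,0],[0,0,0],[0,0,0],[0,0,0],[0,0,0],[0,0,0],[0,0,0],[0,0,0],[0,0,0],[0,0,0],[0,0,0],[0,0,0],[0,0,0],[0,0,0],[0,0,0]]}' >/dev/null
python3 plan.py 433.5 -91 12 89.5
```

```text
t 28.3 at [435.1 -82.3  98.5] yaw 89.2 w 61.5 g 0.0 F [ 0.2  0.5 -0.4] | twist [-0.14  0.07 -0.33] then d_tool(mm) [-8.7 -1.5 86.5]
```

```bash
python3 -m creep '{"delta_pos":[[-0.004,-0.001,0.02],[-0.003,0,0.02],[0,0,0.015],[0,0,0],[0,0,0]],"twist":[[0,0,0],[0,0,0],[0,0,0],[0,0,0],[0,0,0]]}' >/dev/null
python3 plan.py 433.5 -91 12 89.5
```

```text
t 28.7 at [436.  -88.8  45.3] yaw 89.3 w 61.8 g 0.0 F [ 0.9 -0.6 -0.1] | twist [ 0.09  0.12 -0.17] then d_tool(mm) [-2.3 -2.5 33.3]
```

```bash
python3 -m creep '{"delta_pos":[[-0.002,-0.002,0.015],[0,0,0.012],[0,0,0.006],[0,0,0]],"twist":[[0,0,0],[0,0,0],[0,0,0],[0,0,0]]}' >/dev/null
python3 -m creep '{"delta_pos":[[0,0,0],[0,0,0],[0,0,0],[0,0,0],[0,0,0],[0,0,0],[0,0,0],[0,0,0]],"twist":[[0,0,0],[0,0,0],[0,0,0],[0,0,0],[0,0,0],[0,0,0],[0,0,0],[0,0,0]]}' 0
python3 -m creep '{"delta_pos":[[0,0,-0.02],[0,0,-0.03],[0,0,-0.03],[0,0,-0.02],[0,0,-0.02],[0,0,-0.02],[0,0,-0.02],[0,0,-0.02],[0,0,0],[0,0,0],[0,0,0],[0,0,0],[0,0,0],[0,0,0],[0,0,0],[0,0,0]],"twist":[[0,0,0],[0,0,0],[0,0,-6.85],[0,0,-6.85],[0,0,-6.85],[0,0,-6.85],[0,0,-6.85],[0,0,-6.85],[0,0,-6.85],[0,0,-6.85],[0,0,-6.85],[0,0,-6.85],[0,0,-6.85],[0,0,-6.85],[0,0,-6.85],[0,0,0]]}'
python3 plan.py 535 420 190 178.5
```

```text
t: 29.73
ee_pos: [434.1, -91.7, 12.4]
orientation: [2.234, 2.204, 0.0]
ft_force: [-0.4, 0.8, 7.2]
width: 37.6
grasp_force: 30.0
t: 31.07
ee_pos: [433.2, -91.2, 191.8]
orientation: [0.04, 3.139, -0.004]
ft_force: [-0.1, 0.1, -1.5]
width: 37.4
grasp_force: 30.0
t 31.1 at [433.2 -91.2 191.8] yaw 178.5 w 37.4 g 30.0 F [-0.1  0.1 -1.5] | twist [-0.13  0.11  0.02] then d_tool(mm) [-88.4 513.7   1.8]
```

```bash
python3 -m creep '{"delta_pos":[[-0.006,0.0366,0],[-0.006,0.0366,0],[-0.006,0.0366,0],[-0.006,0.0366,0],[-0.006,0.0366,0],[-0.006,0.0366,0],[-0.006,0.0366,0],[-0.006,0.0366,0],[-0.006,0.0366,0],[-0.006,0.0366,0],[-0.006,0.0366,0],[-0.006,0.0366,0],[-0.006,0.0366,0],[-0.006,0.0366,0],[0,0,0],[0,0,0],[0,0,0],[0,0,0],[0,0,0]],"twist":[[0,0,0],[0,0,0],[0,0,0],[0,0,0],[0,0,0],[0,0,0],[0,0,0],[0,0,0],[0,0,0],[0,0,0],[0,0,0],[0,0,0],[0,0,0],[0,0,0],[0,0,0],[0,0,0],[0,0,0],[0,0,0],[0,0,0]]}' 
python3 plan.py 531 418.3 21 178.5
```

```text
t: 32.65
ee_pos: [532.7, 417.0, 190.9]
orientation: [0.05, 3.14, -0.004]
ft_force: [-0.5, 0.4, -0.9]
width: 37.8
grasp_force: 30.0
t 32.6 at [532.7 417.  190.9] yaw 178.2 w 37.8 g 30.0 F [-0.5  0.4 -0.9] | twist [-0.16  0.1  -0.34] then d_tool(mm) [  1.7   1.3 169.9]
```

```bash
python3 -m creep '{"delta_pos":[[0.0015,0.001,0.03],[0,0,0.035],[0,0,0.035],[0,0,0.03],[0,0,0.02],[0,0,0.01],[0,0,0.007],[0,0,0.002],[0,0,0],[0,0,0]],"twist":[[0,0,0],[0,0,0],[0,0,0],[0,0,0],[0,0,0],[0,0,0],[0,0,0],[0,0,0],[0,0,0],[0,0,0]]}'
python3 -m creep '{"delta_pos":[[0,0,0],[0,0,0],[0,0,0],[0,0,-0.01],[0,0,-0.025],[0,0,-0.035],[0,0,-0.035],[0,0,-0.035],[0,0,-0.035],[0,0,0],[0,0,0]],"twist":[[0,0,0],[0,0,0],[0,0,0],[0,0,0],[0,0,0],[0,0,0],[0,0,0],[0,0,0],[0,0,0],[0,0,0],[0,0,0]]}' 0.55
python3 - <<'E'
from seg import *
snap('top');comps(roi=(330,600,-320,300),amin=60)
E
python3 plan.py 484 -269 190 91
```

```text
t: 33.48
ee_pos: [532.5, 418.9, 24.0]
orientation: [0.048, 3.138, -0.002]
ft_force: [-3.5, -2.5, 4.8]
width: 37.9
grasp_force: 31.5
t: 34.4
ee_pos: [532.7, 420.3, 200.5]
orientation: [0.047, 3.134, 0.002]
ft_force: [-0.1, 0.1, -1.3]
width: 48.3
grasp_force: 0.0
px(800) [366 289] n 220 ctr 536 83 mean 537 83 size 84 39 ang 90.5 pca 90.2 z 23/79 [38 30 25]
px(800) [438 292] n 186 ctr 534 -99 mean 531 -101 size 161 30 ang 85.2 pca 82.0 z 13/27 [57 55 50]
px(800) [299 308] n 240 ctr 492 254 mean 491 252 size 90 40 ang 94.9 pca 92.4 z 24/76 [41 33 28]
px(800) [504 310] n 284 ctr 485 -265 mean 483 -264 size 110 44 ang 90.3 pca 93.5 z 34/48 [29 24 20]
px(800) [360 332] n 187 ctr 429 96 mean 428 96 size 58 58 ang 64.9 pca 27.4 z 38/48 [81 58 36]
px(800) [303 344] n 122 ctr 401 247 mean 401 242 size 105 21 ang 95.5 pca 97.3 z 14/26 [38 35 31]
px(800) [398 368] n 69 ctr 341 -1 mean 339 1 size 79 18 ang 92.7 pca 89.5 z 12/24 [113  88  45]
t 34.5 at [531.6 419.4 198.1] yaw 178.3 w 48.5 g 0.0 F [-0.1 -0.8 -0.8] | twist [ 0.12  0.23 87.28] then d_tool(mm) [-687.5  -59.6    8.1]
```

```bash
python3 -m creep '{"delta_pos":[[0,0,0],[0,0,0],[0,0,0],[0,0,0],[0,0,0],[0,0,0],[0,0,0],[0,0,0],[0,0,0],[0,0,0],[0,0,0],[0,0,0],[0,0,0]],"twist":[[0,0,6.7],[0,0,6.7],[0,0,6.7],[0,0,6.7],[0,0,6.7],[0,0,6.7],[0,0,6.7],[0,0,6.7],[0,0,6.7],[0,0,6.7],[0,0,6.7],[0,0,6.7],[0,0,6.7]]}' 0.7 >/dev/null
python3 -m creep '{"delta_pos":[[-0.038,-0.0033,0],[-0.038,-0.0033,0],[-0.038,-0.0033,0],[-0.038,-0.0033,0],[-0.038,-0.0033,0],[-0.038,-0.0033,0],[-0.038,-0.0033,0],[-0.038,-0.0033,0],[-0.038,-0.0033,0],[-0.038,-0.0033,0],[-0.038,-0.0033,0],[-0.038,-0.0033,0],[-0.038,-0.0033,0],[-0.038,-0.0033,0],[-0.038,-0.0033,0.02],[-0.038,-0.0033,0.03],[-0.038,-0.0033,0.03],[-0.038,-0.0033,0.03],[0,0,0.02],[0,0,0]],"twist":[[0,0,0],[0,0,0],[0,0,0],[0,0,0],[0,0,0],[0,0,0],[0,0,0],[0,0,0],[0,0,0],[0,0,0],[0,0,0],[0,0,0],[0,0,0],[0,0,0],[0,0,0],[0,0,0],[0,0,0],[0,0,0],[0,0,0],[0,0,0]]}' >/dev/null
python3 -m creep '{"delta_pos":[[0,0,0],[0,0,0],[0,0,0]],"twist":[[0,0,0],[0,0,0],[0,0,0]]}' >/dev/null
python3 plan.py 484 -269.5 12 92
```

```text
t 37.5 at [ 488.1 -247.9   82.7] yaw 91.3 w 61.4 g 0.0 F [ 0.7 -0.3  0.1] | twist [ 0.18  0.17 -0.74] then d_tool(mm) [-21.5  -4.8  70.7]
```

```bash
python3 -m creep '{"delta_pos":[[-0.021,-0.004,0],[0,0,0.025],[0,0,0.02],[0,0,0],[0,0,0]],"twist":[[0,0,-0.7],[0,0,0],[0,0,0],[0,0,0],[0,0,0]]}' >/dev/null
python3 plan.py 484 -269.5 12 92
```

```text
t 37.9 at [ 484.1 -268.9   37.3] yaw 92.0 w 61.7 g 0.0 F [ 0.7 -0.5  0.7] | twist [ 0.09  0.12 -0.05] then d_tool(mm) [-0.6 -0.1 25.3]
```

```bash
python3 -m creep '{"delta_pos":[[0,0,0.012],[0,0,0.008],[0,0,0.005],[0,0,0]],"twist":[[0,0,0],[0,0,0],[0,0,0],[0,0,0]]}' >/dev/null
python3 -m creep '{"delta_pos":[[0,0,0],[0,0,0],[0,0,0],[0,0,0],[0,0,0],[0,0,0],[0,0,0],[0,0,0]],"twist":[[0,0,0],[0,0,0],[0,0,0],[0,0,0],[0,0,0],[0,0,0],[0,0,0],[0,0,0]]}' 0
python3 -m creep '{"delta_pos":[[0,0,-0.02],[0,0,-0.03],[0,0,-0.03],[0,0,-0.02],[0,0,-0.02],[0,0,-0.02],[0,0,-0.02],[0,0,-0.02],[0,0,0],[0,0,0],[0,0,0],[0,0,0],[0,0,0],[0,0,0],[0,0,0],[0,0,0]],"twist":[[0,0,0],[0,0,0],[0,0,-6.65],[0,0,-6.65],[0,0,-6.65],[0,0,-6.65],[0,0,-6.65],[0,0,-6.65],[0,0,-6.65],[0,0,-6.65],[0,0,-6.65],[0,0,-6.65],[0,0,-6.65],[0,0,-6.65],[0,0,-6.65],[0,0,0]]}'
python3 plan.py 535 562.3 190 178.5
python3 - <<'E'
from seg import *
im,d=snap('top')
cv2.imwrite('pics/tub.png',cv2.resize(im[150:220,80:175,::-1],None,fx=6,fy=6,interpolation=cv2.INTER_CUBIC))
E
```

```text
t: 38.87
ee_pos: [484.3, -269.9, 12.0]
orientation: [2.182, 2.255, -0.0]
ft_force: [0.9, -0.7, 4.3]
width: 37.7
grasp_force: 29.8
t: 40.2
ee_pos: [483.1, -269.1, 191.2]
orientation: [0.039, 3.14, -0.003]
ft_force: [-0.6, -0.1, -2.6]
width: 38.0
grasp_force: 29.8
t 40.2 at [ 483.1 -269.1  191.2] yaw 178.6 w 38.0 g 29.8 F [-0.6 -0.1 -2.6] | twist [-0.1   0.06  0.07] then d_tool(mm) [-30.1 832.4   1.2]
```

View pics/tub.png

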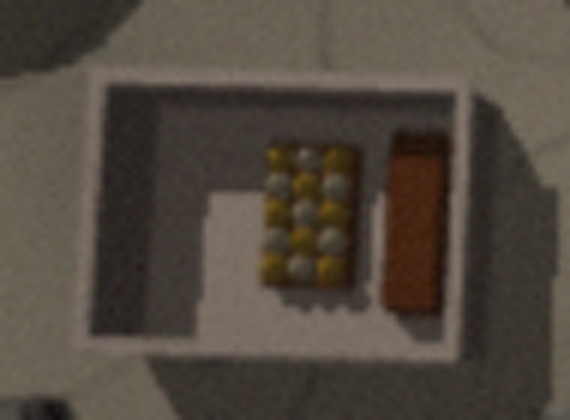

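The tart and the caramel eclair lie flat in the tub, with free space on the left at (150,220). Eclair_a goes there.

```bash
python3 -m creep '{"delta_pos":[[-0.0015,0.038,0],[-0.0015,0.038,0],[-0.0015,0.038,0],[-0.0015,0.038,0],[-0.0015,0.038,0],[-0.0015,0.038,0],[-0.0015,0.038,0],[-0.0015,0.038,0],[-0.0015,0.038,0],[-0.0015,0.038,0],[-0.0015,0.038,0],[-0.0015,0.038,0],[-0.0015,0.038,0],[-0.0015,0.038,0],[-0.0015,0.038,0],[-0.0015,0.038,0],[-0.0015,0.038,0],[-0.0015,0.038,0],[-0.0015,0.038,0],[-0.0015,0.038,0]],"twist":[[0,0,0],[0,0,0],[0,0,0],[0,0,0],[0,0,0],[0,0,0],[0,0,0],[0,0,0],[0,0,0],[0,0,0],[0,0,0],[0,0,0],[0,0,0],[0,0,0],[0,0,0],[0,0,0],[0,0,0],[0,0,0],[0,0,0],[0,0,0]]}' >/dev/null
python3 -m creep '{"delta_pos":[[0,0.035,0],[0,0.035,0],[0,0,0],[0,0,0],[0,0,0],[0,0,0]],"twist":[[0,0,0],[0,0,0],[0,0,0],[0,0,0],[0,0,0],[0,0,0]]}' 
python3 plan.py 535 561 23 178.5
```

```text
t: 42.42
ee_pos: [537.8, 557.9, 189.4]
orientation: [0.049, 3.14, -0.006]
ft_force: [0.5, -0.2, -2.7]
width: 37.7
grasp_force: 29.8
t 42.4 at [537.8 557.9 189.4] yaw 178.2 w 37.7 g 29.8 F [ 0.5 -0.2 -2.7] | twist [-0.21  0.08 -0.3 ] then d_tool(mm) [  2.9   3.  166.4]
```

```bash
python3 -m creep '{"delta_pos":[[0.002,0.002,0.03],[0,0,0.035],[0,0,0.035],[0,0,0.03],[0,0,0.02],[0,0,0.01],[0,0,0.006],[0,0,0],[0,0,0]],"twist":[[0,0,0],[0,0,0],[0,0,0],[0,0,0],[0,0,0],[0,0,0],[0,0,0],[0,0,0],[0,0,0]]}'
python3 -m creep '{"delta_pos":[[0,0,0],[0,0,0],[0,0,0],[0,0,-0.01],[0,0,-0.025],[0,0,-0.035],[0,0,-0.035],[0,0,-0.035],[0,0,-0.035],[0,0,0],[0,0,0]],"twist":[[0,0,0],[0,0,0],[0,0,0],[0,0,0],[0,0,0],[0,0,0],[0,0,0],[0,0,0],[0,0,0],[0,0,0],[0,0,0]]}' 0.55
python3 - <<'E'
from seg import *
snap('top');comps(roi=(330,600,-320,330),amin=60)
E
python3 plan.py 492 254 190 92.5
```

```text
t: 43.17
ee_pos: [537.3, 561.0, 25.7]
orientation: [0.048, 3.138, -0.001]
ft_force: [1.1, -0.1, -1.1]
width: 38.0
grasp_force: 29.8
t: 44.08
ee_pos: [537.1, 563.2, 203.7]
orientation: [0.045, 3.134, 0.005]
ft_force: [0.6, 0.1, -0.0]
width: 48.3
grasp_force: 0.0
px(800) [366 289] n 219 ctr 537 83 mean 537 83 size 84 37 ang 89.6 pca 90.1 z 24/76 [38 30 25]
px(800) [437 292] n 186 ctr 532 -98 mean 531 -99 size 162 22 ang 82.4 pca 82.3 z 13/23 [58 56 51]
px(800) [298 308] n 240 ctr 491 254 mean 491 253 size 91 44 ang 89.0 pca 92.3 z 24/78 [42 34 28]
px(800) [360 332] n 188 ctr 428 95 mean 428 96 size 59 57 ang 80.2 pca 88.1 z 38/48 [82 58 37]
px(800) [305 343] n 106 ctr 401 237 mean 402 237 size 85 20 ang 97.0 pca 97.1 z 15/22 [35 32 29]
px(800) [397 367] n 79 ctr 342 3 mean 340 4 size 79 22 ang 93.0 pca 91.8 z 13/21 [113  88  46]
t 44.1 at [536.1 562.1 200.9] yaw 178.3 w 48.4 g 0.0 F [ 0.2 -0.3 -0.3] | twist [ 0.18  0.19 85.84] then d_tool(mm) [-305.9  -57.5   10.9]
```

```bash
python3 -c "
from handles import *
dark(491,253,75,24,90,40,thr=52); dark(537,83,75,24,90,40,thr=52)"
python3 -m creep '{"delta_pos":[[0,0,0],[0,0,0],[0,0,0],[0,0,0],[0,0,0],[0,0,0],[0,0,0],[0,0,0],[0,0,0],[0,0,0],[0,0,0],[0,0,0],[0,0,0]],"twist":[[0,0,6.6],[0,0,6.6],[0,0,6.6],[0,0,6.6],[0,0,6.6],[0,0,6.6],[0,0,6.6],[0,0,6.6],[0,0,6.6],[0,0,6.6],[0,0,6.6],[0,0,6.6],[0,0,6.6]]}' 0.75 >/dev/null
python3 -m creep '{"delta_pos":[[-0.034,-0.006,0],[-0.034,-0.006,0],[-0.034,-0.006,0],[-0.034,-0.006,0],[-0.034,-0.006,0],[-0.034,-0.006,0],[-0.034,-0.006,0],[-0.034,-0.006,0],[-0.034,-0.006,0],[0,0,0.03],[0,0,0],[0,0,0],[0,0,0]],"twist":[[0,0,0],[0,0,0],[0,0,0],[0,0,0],[0,0,0],[0,0,0],[0,0,0],[0,0,0],[0,0,0],[0,0,0],[0,0,0],[0,0,0],[0,0,0]]}' >/dev/null
python3 plan.py 491.5 253.5 5 92
```

```text
n 221 rect ctr 485 249 mean [486.4 249.3] size 91 48 pca 95.9
n 202 rect ctr 533 81 mean [535.1  78.5] size 87 44 pca 89.3
t 46.3 at [495.4 253.9 169.3] yaw 92.6 w 65.7 g 0.0 F [ 0.5 -0.8 -0.2] | twist [0.06 0.16 0.56] then d_tool(mm) [ -0.3  -3.9 164.3]
```

```bash
python3 -m creep '{"delta_pos":[[0,-0.0035,0.03],[0,0,0.035],[0,0,0.035],[0,0,0.03],[0,0,0.02],[0,0,0.009],[0,0,0.004],[0,0,0],[0,0,0]],"twist":[[0,0,0.5],[0,0,0],[0,0,0],[0,0,0],[0,0,0],[0,0,0],[0,0,0],[0,0,0],[0,0,0]]}'
python3 -m creep '{"delta_pos":[[0,0,0],[0,0,0],[0,0,0],[0,0,0],[0,0,0],[0,0,0],[0,0,0],[0,0,0]],"twist":[[0,0,0],[0,0,0],[0,0,0],[0,0,0],[0,0,0],[0,0,0],[0,0,0],[0,0,0]]}' 0
```

```text
t: 47.05
ee_pos: [493.3, 253.6, 7.7]
orientation: [2.178, 2.258, 0.002]
ft_force: [-0.9, -0.3, 0.7]
width: 65.9
grasp_force: 0.0
t: 47.72
ee_pos: [492.5, 252.9, 7.2]
orientation: [2.179, 2.258, 0.0]
ft_force: [-1.0, -0.4, 6.7]
width: 39.5
grasp_force: 29.9
```

```bash
python3 -m creep '{"delta_pos":[[0,0,-0.02],[0,0,-0.03],[0,0,-0.03],[0,0,-0.03],[0,0,-0.03],[0,0,-0.015],[0,0,0]],"twist":[[0,0,0],[0,0,0],[0,0,3.6],[0,0,3.6],[0,0,0],[0,0,0],[0,0,0]]}' >/dev/null
python3 plan.py 712 197 16 84.8
```

```text
t 48.3 at [494.  254.1 165.1] yaw 84.8 w 39.5 g 29.9 F [-0.4 -0.3 -0.8] | twist [ 0.45 -0.07  0.03] then d_tool(mm) [-37.1 222.3 149.1]
```

```bash
python3 -m creep '{"delta_pos":[[-0.0062,0.037,0],[-0.0062,0.037,0],[-0.0062,0.037,0],[-0.0062,0.037,0],[-0.0062,0.037,0],[-0.0062,0.037,0],[0,0,0],[0,0,0],[0,0,0],[0,0,0]],"twist":[[0,0,0],[0,0,0],[0,0,0],[0,0,0],[0,0,0],[0,0,0],[0,0,0],[0,0,0],[0,0,0],[0,0,0]]}' >/dev/null
python3 plan.py 712 197 16 84.8
```

```text
t 49.1 at [708.  196.3 160.6] yaw 84.9 w 39.9 g 29.9 F [-0.1  1.  -1.7] | twist [-0.02  0.17  0.07] then d_tool(mm) [  1.    4.  144.6]
```

```bash
python3 -m creep '{"delta_pos":[[0,0.003,0.03],[0,0,0.035],[0,0,0.035],[0,0,0.025],[0,0,0.012],[0,0,0.007],[0,0,0],[0,0,0]],"twist":[[0,0,0],[0,0,0],[0,0,0],[0,0,0],[0,0,0],[0,0,0],[0,0,0],[0,0,0]]}'
python3 -m creep '{"delta_pos":[[0,0,0],[0,0,0],[0,0,0],[0,0,-0.01],[0,0,-0.03],[0,0,-0.035],[0,0,-0.035],[0,0,-0.035],[0,0,0],[0,0,0]],"twist":[[0,0,0],[0,0,0],[0,0,0],[0,0,0],[0,0,0],[0,0,0],[0,0,0],[0,0,0],[0,0,0],[0,0,0]]}' 0.7
python3 - <<'E'
from seg import *
snap('top');comps(roi=(330,600,-320,330),amin=60)
E
python3 plan.py 537 83 160 90
```

```text
t: 49.8
ee_pos: [713.7, 196.1, 19.6]
orientation: [2.316, 2.117, 0.002]
ft_force: [-0.1, 0.5, -2.2]
width: 39.6
grasp_force: 29.9
t: 50.63
ee_pos: [714.7, 196.4, 167.8]
orientation: [2.315, 2.115, 0.01]
ft_force: [-0.3, -0.2, -0.9]
width: 61.9
grasp_force: 0.0
px(800) [369 289] n 186 ctr 537 79 mean 537 76 size 75 37 ang 89.8 pca 87.3 z 24/75 [31 26 21]
px(800) [439 292] n 182 ctr 530 -98 mean 531 -103 size 161 25 ang 82.6 pca 82.1 z 13/24 [56 53 48]
px(800) [398 367] n 69 ctr 341 -1 mean 340 2 size 78 18 ang 92.6 pca 89.1 z 12/24 [112  87  45]
t 50.7 at [713.3 196.  165.2] yaw 84.8 w 61.3 g 0.0 F [ 0.2 -0.1  0.4] | twist [ 0.28  0.08 -5.17] then d_tool(mm) [-113.  -176.3    5.2]
```

```bash
python3 -m creep '{"delta_pos":[[0,0,0],[-0.0188,-0.0294,0],[-0.0188,-0.0294,0],[-0.0188,-0.0294,0],[-0.0188,-0.0294,0],[-0.0188,-0.0294,0],[-0.0188,-0.0294,0],[0,0,0],[0,0,0],[0,0,0]],"twist":[[0,0,-5],[0,0,0],[0,0,0],[0,0,0],[0,0,0],[0,0,0],[0,0,0],[0,0,0],[0,0,0],[0,0,0]]}' 0.75 >/dev/null
python3 plan.py 537 83 6 89.8
```

```text
t 51.5 at [536.5  83.7 162.7] yaw 89.8 w 65.8 g 0.0 F [-0.5 -0.2  0.5] | twist [0.13 0.13 0.01] then d_tool(mm) [ -0.7   0.5 156.7]
```

```bash
python3 -m creep '{"delta_pos":[[0,0,0.03],[0,0,0.035],[0,0,0.035],[0,0,0.03],[0,0,0.015],[0,0,0.008],[0,0,0.003],[0,0,0],[0,0,0]],"twist":[[0,0,0],[0,0,0],[0,0,0],[0,0,0],[0,0,0],[0,0,0],[0,0,0],[0,0,0],[0,0,0]]}'
python3 -m creep '{"delta_pos":[[0,0,0],[0,0,0],[0,0,0],[0,0,0],[0,0,0],[0,0,0],[0,0,0],[0,0,0]],"twist":[[0,0,0],[0,0,0],[0,0,0],[0,0,0],[0,0,0],[0,0,0],[0,0,0],[0,0,0]]}' 0
python3 -m creep '{"delta_pos":[[0,0,-0.02],[0,0,-0.03],[0,0,-0.03],[0,0,-0.03],[0,0,-0.03],[0,0,-0.015],[0,0,0],[0,0,0]],"twist":[[0,0,0],[0,0,0],[0,0,5],[0,0,0],[0,0,0],[0,0,0],[0,0,0],[0,0,0]]}' >/dev/null
python3 plan.py 702.7 91.2 16 84.8
```

```text
t: 52.27
ee_pos: [537.5, 83.6, 7.7]
orientation: [2.221, 2.216, 0.002]
ft_force: [0.5, 0.2, 0.9]
width: 65.5
grasp_force: 0.0
t: 52.93
ee_pos: [537.1, 83.3, 7.7]
orientation: [2.222, 2.215, 0.002]
ft_force: [0.5, -0.9, 6.4]
width: 40.1
grasp_force: 30.0
t 53.6 at [536.   83.6 162.2] yaw 84.8 w 40.1 g 30.0 F [ 0.5 -0.2 -2.7] | twist [0.19 0.11 0.03] then d_tool(mm) [ 22.7 165.4 146.2]
```

```bash
python3 -m creep '{"delta_pos":[[0.0045,0.033,0],[0.0045,0.033,0],[0.0045,0.033,0],[0.0045,0.033,0],[0.0045,0.033,0],[0,0,0],[0,0,0],[0,0,0],[0,0,0]],"twist":[[0,0,0],[0,0,0],[0,0,0],[0,0,0],[0,0,0],[0,0,0],[0,0,0],[0,0,0],[0,0,0]]}' >/dev/null
python3 plan.py 702.7 91.2 16 84.8
```

```text
t 54.4 at [700.3  91.  160.6] yaw 84.8 w 40.1 g 30.0 F [-0.4  0.4 -2.4] | twist [-0.07  0.17  0.04] then d_tool(mm) [  0.4   2.3 144.6]
```

```bash
python3 -m creep '{"delta_pos":[[0,0.002,0.03],[0,0,0.035],[0,0,0.035],[0,0,0.025],[0,0,0.012],[0,0,0.007],[0,0,0],[0,0,0]],"twist":[[0,0,0],[0,0,0],[0,0,0],[0,0,0],[0,0,0],[0,0,0],[0,0,0],[0,0,0]]}'
python3 -m creep '{"delta_pos":[[0,0,0],[0,0,0],[0,0,0],[0,0,-0.01],[0,0,-0.03],[0,0,-0.035],[0,0,-0.035],[0,0,-0.035],[0,0,0],[0,0,0]],"twist":[[0,0,0],[0,0,0],[0,0,0],[0,0,0],[0,0,0],[0,0,0],[0,0,0],[0,0,0],[0,0,0],[0,0,0]]}' 0.65
python3 plan.py 525.7 -120.3 160 82.1
```

```text
t: 55.02
ee_pos: [705.4, 90.7, 19.7]
orientation: [2.316, 2.116, 0.002]
ft_force: [0.0, 1.6, -1.7]
width: 40.2
grasp_force: 30.0
t: 55.85
ee_pos: [706.2, 91.2, 167.6]
orientation: [2.314, 2.114, 0.008]
ft_force: [-0.2, 0.1, -1.0]
width: 57.1
grasp_force: 0.0
t 55.9 at [706.2  91.2 167.6] yaw 84.8 w 57.1 g 0.0 F [-0.2  0.1 -1. ] | twist [0.51 0.04 2.73] then d_tool(mm) [-234.3 -149.8    7.6]
```

```bash
python3 - <<'E'
from handles import *
snap('top');comps(roi=(330,600,-320,330),amin=60)
dark(525,-135,70,15,85,20,thr=50)
E
python3 -m creep '{"delta_pos":[[0,0,0],[-0.0293,-0.0187,0],[-0.0293,-0.0187,0],[-0.0293,-0.0187,0],[-0.0293,-0.0187,0],[-0.0293,-0.0187,0],[-0.0293,-0.0187,0],[-0.0293,-0.0187,0],[-0.0293,-0.0187,0],[0,0,0],[0,0,0],[0,0,0]],"twist":[[0,0,2.7],[0,0,0],[0,0,0],[0,0,0],[0,0,0],[0,0,0],[0,0,0],[0,0,0],[0,0,0],[0,0,0],[0,0,0],[0,0,0]]}' 0.6 >/dev/null
python3 plan.py 525.7 -120.3 4 82.1
```

```text
px(800) [438 292] n 181 ctr 532 -98 mean 531 -101 size 161 27 ang 85.0 pca 82.5 z 12/24 [53 50 45]
px(800) [303 344] n 97 ctr 400 244 mean 401 243 size 77 23 ang 100.5 pca 97.6 z 15/23 [39 36 32]
n 104 rect ctr 523 -138 mean [ 523.1 -137.2] size 82 20 pca 82.2
t 56.9 at [ 523.8 -120.6  162.7] yaw 82.1 w 52.8 g 0.0 F [ 0.2  0.2 -0.3] | twist [ 0.07  0.1  -0.01] then d_tool(mm) [  0.6   1.8 158.7]
```

```bash
python3 -m creep '{"delta_pos":[[0,0.001,0.03],[0,0,0.035],[0,0,0.035],[0,0,0.03],[0,0,0.016],[0,0,0.008],[0,0,0.003],[0,0,0],[0,0,0]],"twist":[[0,0,0],[0,0,0],[0,0,0],[0,0,0],[0,0,0],[0,0,0],[0,0,0],[0,0,0],[0,0,0]]}'
python3 -m creep '{"delta_pos":[[0,0,0],[0,0,0],[0,0,0],[0,0,0],[0,0,0],[0,0,0],[0,0,0],[0,0,0],[0,0,0]],"twist":[[0,0,0],[0,0,0],[0,0,0],[0,0,0],[0,0,0],[0,0,0],[0,0,0],[0,0,0],[0,0,0]]}' 0
python3 -m creep '{"delta_pos":[[0,0,-0.02],[0,0,-0.03],[0,0,-0.03],[0,0,-0.03],[0,0,-0.03],[0,0,-0.015],[0,0,0],[0,0,0]],"twist":[[0,0,0],[0,0,-5.2],[0,0,-5.2],[0,0,0],[0,0,0],[0,0,0],[0,0,0],[0,0,0]]}'
python3 plan.py 566 -498 12 92.5
```

```text
t: 57.65
ee_pos: [526.4, -121.0, 7.2]
orientation: [2.365, 2.062, 0.001]
ft_force: [-0.6, 0.0, -0.5]
width: 53.0
grasp_force: 0.0
t: 58.4
ee_pos: [525.9, -121.5, 6.9]
orientation: [2.366, 2.061, 0.001]
ft_force: [0.4, 0.5, 5.6]
width: 19.6
grasp_force: 30.0
t: 59.07
ee_pos: [525.1, -120.9, 161.6]
orientation: [2.169, 2.267, 0.0]
ft_force: [-0.4, 0.3, -1.8]
width: 19.7
grasp_force: 30.0
t 59.1 at [ 525.1 -120.9  161.6] yaw 92.5 w 19.7 g 30.0 F [-0.4  0.3 -1.8] | twist [0.17 0.16 0.03] then d_tool(mm) [-378.5   24.5  149.6]
```

```bash
python3 -m creep '{"delta_pos":[[-0.0345,0.0022,0],[-0.0345,0.0022,0],[-0.0345,0.0022,0],[-0.0345,0.0022,0],[-0.0345,0.0022,0],[-0.0345,0.0022,0],[-0.0345,0.0022,0],[-0.0345,0.0022,0],[-0.0345,0.0022,0],[-0.0345,0.0022,0],[-0.0345,0.0022,0],[0,0,0],[0,0,0],[0,0,0],[0,0,0]],"twist":[[0,0,0],[0,0,0],[0,0,0],[0,0,0],[0,0,0],[0,0,0],[0,0,0],[0,0,0],[0,0,0],[0,0,0],[0,0,0],[0,0,0],[0,0,0],[0,0,0],[0,0,0]]}' >/dev/null
python3 plan.py 565 -500 15 92.5
```

```text
t 60.3 at [ 565.4 -497.2  160.7] yaw 92.6 w 19.8 g 30.0 F [-1.3  0.2  0. ] | twist [-0.01  0.    0.07] then d_tool(mm) [ -2.8  -0.5 145.7]
```

```bash
python3 -m creep '{"delta_pos":[[-0.002,-0.001,0.03],[0,0,0.035],[0,0,0.035],[0,0,0.025],[0,0,0.012],[0,0,0.007],[0,0,0],[0,0,0]],"twist":[[0,0,0],[0,0,0],[0,0,0],[0,0,0],[0,0,0],[0,0,0],[0,0,0],[0,0,0]]}'
python3 -m creep '{"delta_pos":[[0,0,0.002],[0,0,0],[0,0,0],[0,0,0],[0,0,-0.01],[0,0,-0.03],[0,0,-0.035],[0,0,-0.035],[0,0,-0.035],[0,0,0],[0,0,0]],"twist":[[0,0,0],[0,0,0],[0,0,0],[0,0,0],[0,0,0],[0,0,0],[0,0,0],[0,0,0],[0,0,0],[0,0,0],[0,0,0]]}' 0.4
python3 - <<'E'
from handles import *
snap('top','top3.png');comps(roi=(330,600,-320,330),amin=60)
dark(400,236,75,15,85,20,thr=50)
E
python3 plan.py 396.5 252.5 170 97.8
```

```text
t: 60.98
ee_pos: [566.3, -501.6, 19.8]
orientation: [2.168, 2.267, -0.0]
ft_force: [0.2, -0.8, -0.9]
width: 19.8
grasp_force: 30.0
t: 61.9
ee_pos: [566.5, -502.3, 165.9]
orientation: [2.165, 2.263, -0.0]
ft_force: [-0.3, 0.1, 0.5]
width: 35.2
grasp_force: 0.0
px(800) [360 332] n 185 ctr 428 95 mean 428 96 size 58 55 ang 90.0 pca 60.7 z 38/47 [82 59 37]
px(800) [306 343] n 109 ctr 402 233 mean 402 235 size 90 20 ang 97.0 pca 97.0 z 15/25 [37 34 30]
px(800) [398 368] n 67 ctr 341 3 mean 339 2 size 87 18 ang 92.2 pca 89.8 z 12/24 [114  88  47]
n 104 rect ctr 398 235 mean [398.6 235.3] size 80 20 pca 97.8
t 62.0 at [ 565.4 -501.3  163.3] yaw 92.5 w 34.9 g 0.0 F [ 0.4  0.3 -0.7] | twist [ 0.2   0.25 -5.27] then d_tool(mm) [769.8 -65.1  -6.7]
```

View pics/top3.png

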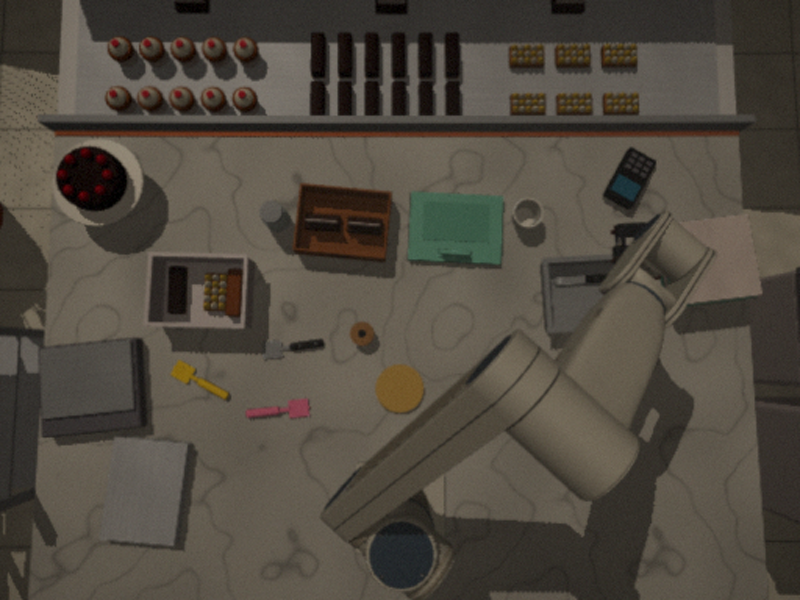

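Both stands are in the box and the knife is in the pan, at about (580,282). In the tub the caramel eclair now sits against the tart at (234,292), so something was nudged, and I'll check that height later. The cake slice remains at (295,347).

```bash
python3 -m creep '{"delta_pos":[[0.0385,-0.0033,0],[0.0385,-0.0033,0],[0.0385,-0.0033,0],[0.0385,-0.0033,0],[0.0385,-0.0033,0],[0.0385,-0.0033,0],[0.0385,-0.0033,0],[0.0385,-0.0033,0],[0.0385,-0.0033,0],[0.0385,-0.0033,0],[0.0385,-0.0033,0],[0.0385,-0.0033,0],[0.0385,-0.0033,0],[0.0385,-0.0033,0],[0.0385,-0.0033,0],[0.0385,-0.0033,0],[0.0385,-0.0033,0],[0.0385,-0.0033,0],[0.0385,-0.0033,0],[0.0385,-0.0033,0]],"twist":[[0,0,-5],[0,0,0],[0,0,0],[0,0,0],[0,0,0],[0,0,0],[0,0,0],[0,0,0],[0,0,0],[0,0,0],[0,0,0],[0,0,0],[0,0,0],[0,0,0],[0,0,0],[0,0,0],[0,0,0],[0,0,0],[0,0,0],[0,0,0]]}' 0.6 >/dev/null
python3 -m creep '{"delta_pos":[[0,0,0],[0,0,0],[0,0,0],[0,0,0]],"twist":[[0,0,0],[0,0,0],[0,0,0],[0,0,0]]}' >/dev/null
python3 plan.py 397.6 252.3 5 97.5
```

```text
t 64.0 at [401.6 252.9 158.7] yaw 97.5 w 53.0 g 0.0 F [ 0.3  0.2 -0.2] | twist [ 0.01  0.21 -0.03] then d_tool(mm) [-1.000e-01 -4.100e+00  1.537e+02]
```

```bash
python3 -m creep '{"delta_pos":[[0,-0.003,0.03],[0,0,0.035],[0,0,0.035],[0,0,0.025],[0,0,0.016],[0,0,0.008],[0,0,0.002],[0,0,0],[0,0,0]],"twist":[[0,0,0],[0,0,0],[0,0,0],[0,0,0],[0,0,0],[0,0,0],[0,0,0],[0,0,0],[0,0,0]]}'
python3 -m creep '{"delta_pos":[[0,0,0],[0,0,0],[0,0,0],[0,0,0],[0,0,0],[0,0,0],[0,0,0],[0,0,0],[0,0,0]],"twist":[[0,0,0],[0,0,0],[0,0,0],[0,0,0],[0,0,0],[0,0,0],[0,0,0],[0,0,0],[0,0,0]]}' 0
python3 -m creep '{"delta_pos":[[0,0,-0.02],[0,0,-0.03],[0,0,-0.03],[0,0,-0.03],[0,0,-0.03],[0,0,-0.015],[0,0,0],[0,0,0]],"twist":[[0,0,0],[0,0,0],[0,0,5],[0,0,0],[0,0,0],[0,0,0],[0,0,0],[0,0,0]]}'
python3 plan.py 489 -501 15 92.5
```

```text
t: 64.7
ee_pos: [400.1, 253.4, 9.1]
orientation: [2.069, 2.359, 0.001]
ft_force: [0.0, -0.3, 0.1]
width: 52.8
grasp_force: 0.0
t: 65.45
ee_pos: [399.4, 253.6, 8.6]
orientation: [2.069, 2.36, -0.0]
ft_force: [-1.8, 0.4, 5.9]
width: 19.9
grasp_force: 30.0
t: 66.12
ee_pos: [399.2, 254.0, 163.5]
orientation: [2.169, 2.267, 0.002]
ft_force: [-0.6, 0.3, -0.7]
width: 19.8
grasp_force: 30.0
t 66.1 at [399.2 254.  163.5] yaw 92.5 w 19.8 g 30.0 F [-0.6  0.3 -0.7] | twist [0.2  0.1  0.04] then d_tool(mm) [-758.2   56.7  148.5]
```

```bash
python3 -m creep '{"delta_pos":[[-0.038,0.0028,0],[-0.038,0.0028,0],[-0.038,0.0028,0],[-0.038,0.0028,0],[-0.038,0.0028,0],[-0.038,0.0028,0],[-0.038,0.0028,0],[-0.038,0.0028,0],[-0.038,0.0028,0],[-0.038,0.0028,0],[-0.038,0.0028,0],[-0.038,0.0028,0],[-0.038,0.0028,0],[-0.038,0.0028,0],[-0.038,0.0028,0],[-0.038,0.0028,0],[-0.038,0.0028,0],[-0.038,0.0028,0],[-0.038,0.0028,0],[-0.038,0.0028,0]],"twist":[[0,0,0],[0,0,0],[0,0,0],[0,0,0],[0,0,0],[0,0,0],[0,0,0],[0,0,0],[0,0,0],[0,0,0],[0,0,0],[0,0,0],[0,0,0],[0,0,0],[0,0,0],[0,0,0],[0,0,0],[0,0,0],[0,0,0],[0,0,0]]}' >/dev/null
python3 -m creep '{"delta_pos":[[0,0,0],[0,0,0],[0,0,0],[0,0,0],[0,0,0]],"twist":[[0,0,0],[0,0,0],[0,0,0],[0,0,0],[0,0,0]]}' >/dev/null
python3 plan.py 489 -501 15 92.5
```

```text
t 68.2 at [ 488.5 -501.2  164.6] yaw 92.6 w 20.2 g 30.0 F [ 0.4 -1.  -0.7] | twist [0.06 0.06 0.1 ] then d_tool(mm) [  0.2   0.5 149.6]
```

```bash
python3 -m creep '{"delta_pos":[[0,0,0.03],[0,0,0.035],[0,0,0.035],[0,0,0.025],[0,0,0.013],[0,0,0.008],[0,0,0],[0,0,0]],"twist":[[0,0,0],[0,0,0],[0,0,0],[0,0,0],[0,0,0],[0,0,0],[0,0,0],[0,0,0]]}'
python3 -m creep '{"delta_pos":[[0,0,0.002],[0,0,0],[0,0,0],[0,0,0],[0,0,-0.01],[0,0,-0.03],[0,0,-0.035],[0,0,-0.035],[0,0,-0.035],[0,0,0],[0,0,0]],"twist":[[0,0,0],[0,0,0],[0,0,0],[0,0,0],[0,0,0],[0,0,0],[0,0,0],[0,0,0],[0,0,0],[0,0,0],[0,0,0]]}' 0.4
python3 - <<'E'
from seg import *
im,d=snap('top')
cv2.imwrite('pics/tub3.png',cv2.resize(im[110:220,85:325,::-1],(800,367),interpolation=cv2.INTER_CUBIC))
im,W=load()
def sel(x0,x1,y0,y1,z0,z1): 
    m=(W[...,0]>x0)&(W[...,0]<x1)&(W[...,1]>y0)&(W[...,1]<y1)&(W[...,2]>z0)&(W[...,2]<z1); return W[m]
P=sel(400,640,320,700,92,115);print('tub rim',cv2.minAreaRect(P[:,:2].astype(np.float32)))
P=sel(465,600,395,585,25,85);print('contents max z',np.sort(P[:,2])[-20:].round())
P=sel(590,830,-275,-5,12,26);print('lid',len(P),cv2.minAreaRect(P[:,:2].astype(np.float32)),np.median(P[:,2]))
P=sel(590,700,-240,-40,34,60);print('pull',len(P),cv2.minAreaRect(P[:,:2].astype(np.float32)),np.median(P[:,2]))
E
python3 plan.py 630 -140 160 86.9
```

```text
t: 68.87
ee_pos: [489.7, -503.6, 20.5]
orientation: [2.168, 2.267, -0.001]
ft_force: [0.2, -0.7, -0.8]
width: 19.7
grasp_force: 30.0
t: 69.78
ee_pos: [489.8, -504.2, 166.2]
orientation: [2.165, 2.263, -0.001]
ft_force: [0.4, -0.4, -0.4]
width: 34.9
grasp_force: 0.0
tub rim ((533.069091796875, 490.22369384765625), (240.7637176513672, 179.76431274414062), 88.2859878540039)
contents max z [49. 49. 49. 49. 50. 50. 50. 50. 51. 51. 51. 51. 51. 51. 51. 51. 51. 52.
 52. 52.]
lid 2309 ((700.935546875, -144.77310180664062), (240.1096954345703, 179.99111938476562), 86.71851348876953) 18.22634692293741
pull 62 ((634.0613403320312, -132.42263793945312), (84.82047271728516, 36.39695739746094), 63.5610237121582) 44.75924783003279
t 69.8 at [ 488.8 -503.1  163.8] yaw 92.5 w 35.4 g 0.0 F [ 0.  -0.5  0.2] | twist [0.2  0.22 5.63] then d_tool(mm) [370.2 121.4   3.8]
```

View pics/tub3.png

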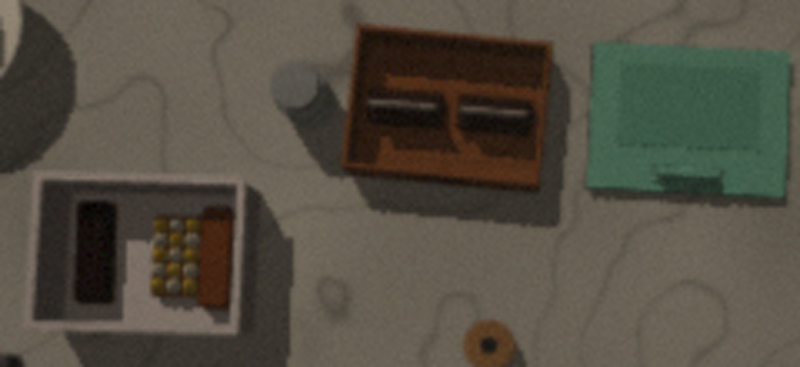

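The tub contents are flat (top at 52 mm, clear of the plug), both stands are upright in the box, and the lid lies on the mat. Now to fetch the lid.

```bash
python3 -m creep '{"delta_pos":[[0,0,0],[0.037,0.0122,0],[0.037,0.0122,0],[0.037,0.0122,0],[0.037,0.0122,0],[0.037,0.0122,0],[0.037,0.0122,0],[0.037,0.0122,0],[0.037,0.0122,0],[0.037,0.0122,0],[0.037,0.0122,0],[0,0,0],[0,0,0],[0,0,0],[0,0,0]],"twist":[[0,0,5.6],[0,0,0],[0,0,0],[0,0,0],[0,0,0],[0,0,0],[0,0,0],[0,0,0],[0,0,0],[0,0,0],[0,0,0],[0,0,0],[0,0,0],[0,0,0],[0,0,0]]}' 0.6 >/dev/null
python3 plan.py 631 -141 24 86.8
```

```text
t 71.1 at [ 629.2 -140.9  160.8] yaw 86.9 w 52.8 g 0.0 F [ 0.8 -1.  -0.4] | twist [0.02 0.12 0.07] then d_tool(mm) [  0.    1.8 136.8]
```

```bash
python3 -m creep '{"delta_pos":[[0,0.001,0.03],[0,0,0.035],[0,0,0.035],[0,0,0.02],[0,0,0.01],[0,0,0.004],[0,0,0],[0,0,0]],"twist":[[0,0,0],[0,0,0],[0,0,0],[0,0,0],[0,0,0],[0,0,0],[0,0,0],[0,0,0]]}'
python3 plan.py 631 -141 24 86.8
```

```text
t: 71.75
ee_pos: [632.3, -141.1, 29.0]
orientation: [2.277, 2.157, 0.001]
ft_force: [0.7, 0.3, -0.4]
width: 52.6
grasp_force: 0.0
t 71.8 at [ 632.3 -141.1   29. ] yaw 86.9 w 52.6 g 0.0 F [ 0.7  0.3 -0.4] | twist [0.23 0.15 0.09] then d_tool(mm) [ 0.  -1.3  5. ]
```

```bash
python3 -m creep '{"delta_pos":[[0,-0.001,0.002],[0,0,0.002],[0,0,0],[0,0,0],[0,0,0],[0,0,0],[0,0,0],[0,0,0],[0,0,0],[0,0,0]],"twist":[[0,0,0],[0,0,0],[0,0,0],[0,0,0],[0,0,0],[0,0,0],[0,0,0],[0,0,0],[0,0,0],[0,0,0]]}' 0
python3 -m creep '{"delta_pos":[[0,0,-0.01],[0,0,-0.025],[0,0,-0.03],[0,0,-0.03],[0,0,-0.03],[0,0,-0.03],[0,0,-0.03],[0,0,-0.02],[0,0,0],[0,0,0]],"twist":[[0,0,0],[0,0,0],[0,0,0],[0,0,0],[0,0,0],[0,0,0],[0,0,0],[0,0,0],[0,0,0],[0,0,0]]}'
python3 plan.py 463 492.3 200 88.3
```

```text
t: 72.58
ee_pos: [630.7, -140.2, 24.0]
orientation: [2.278, 2.159, 0.0]
ft_force: [0.7, -0.2, 2.5]
width: 11.8
grasp_force: 30.0
t: 73.42
ee_pos: [630.1, -139.8, 229.5]
orientation: [2.277, 2.158, 0.001]
ft_force: [-0.3, 0.3, -2.8]
width: 11.7
grasp_force: 30.0
t 73.4 at [ 630.1 -139.8  229.5] yaw 86.9 w 11.7 g 30.0 F [-0.3  0.3 -2.8] | twist [ 0.21  0.15 -1.37] then d_tool(mm) [ 626.9 -185.8   29.5]
```

```bash
python3 -m creep '{"delta_pos":[[0.015,-0.0045,0],[0.033,-0.0098,0],[0.033,-0.0098,0],[0.033,-0.0098,0],[0.033,-0.0098,0],[0.033,-0.0098,0],[0.033,-0.0098,0],[0.033,-0.0098,0],[0.033,-0.0098,0],[0.033,-0.0098,0],[0.033,-0.0098,0],[0.033,-0.0098,0],[0.033,-0.0098,0],[0.033,-0.0098,0],[0.033,-0.0098,0],[0.033,-0.0098,0],[0.033,-0.0098,0],[0.033,-0.0098,0],[0.033,-0.0098,0],[0.015,-0.0045,0]],"twist":[[0,0,-1.4],[0,0,0],[0,0,0],[0,0,0],[0,0,0],[0,0,0],[0,0,0],[0,0,0],[0,0,0],[0,0,0],[0,0,0],[0,0,0],[0,0,0],[0,0,0],[0,0,0],[0,0,0],[0,0,0],[0,0,0],[0,0,0],[0,0,0]]}' >/dev/null
python3 -m creep '{"delta_pos":[[0,0,0],[0,0,0],[0,0,0],[0,0,0],[0,0,0],[0,0,0]],"twist":[[0,0,0],[0,0,0],[0,0,0],[0,0,0],[0,0,0],[0,0,0]]}'
python3 plan.py 462.6 492.7 150 88.3
```

```text
t: 75.58
ee_pos: [463.8, 488.4, 227.0]
orientation: [2.253, 2.185, -0.0]
ft_force: [-0.1, 0.5, -2.4]
width: 11.6
grasp_force: 30.0
t 75.6 at [463.8 488.4 227. ] yaw 88.3 w 11.6 g 30.0 F [-0.1  0.5 -2.4] | twist [ 0.13  0.14 -0.04] then d_tool(mm) [ 4.3 -1.3 77. ]
```

```bash
python3 -m creep '{"delta_pos":[[0.004,-0.001,0.025],[0,0,0.025],[0,0,0.025],[0,0,0],[0,0,0],[0,0,0],[0,0,0]],"twist":[[0,0,0],[0,0,0],[0,0,0],[0,0,0],[0,0,0],[0,0,0],[0,0,0]]}' >/dev/null
cat > lidm.py <<'E'
from seg import *
import plan
for cam in('top','side'):
    snap(cam);im,W=load(cam);h=cv2.cvtColor(im,cv2.COLOR_RGB2HSV)
    m=(h[...,0]>60)&(h[...,0]<95)&(h[...,1]>60)&np.isfinite(W[...,2])&(W[...,0]>380)&(W[...,0]<680)&(abs(W[...,1]-490)<170)&(W[...,2]>80)
    P=W[m];k=np.ones(len(P),bool)
    for _ in range(8):
        q=np.linalg.lstsq(np.c_[P[k,:2],np.ones(k.sum())],P[k,2],rcond=None)[0]
        e=P[:,2]-np.c_[P[:,:2],np.ones(len(P))]@q;k=abs(e)<6
    I=P[k];r=cv2.minAreaRect(I[:,:2].astype(np.float32));print(cam,k.sum(),'slopes',np.degrees(np.arctan(q[:2])).round(2),'z mean %.1f at 533,490: %.1f'%(I[:,2].mean(),q@[533,490,1]),np.round(np.r_[r[0],r[1],r[2]],1))
E
python3 lidm.py; python3 plan.py 462.6 492.7 111 88.3
```

```text
top 1893 slopes [-0.21  0.6 ] z mean 148.7 at 533,490: 149.1 [533.8 490.2 239.3 175.8  88.1]
side 2782 slopes [0.21 0.07] z mean 149.0 at 533,490: 149.0 [530.5 491.7 236.3 178.6  88.3]
t 76.3 at [463.4 494.  153.9] yaw 88.3 w 12.2 g 30.0 F [ 0.3 -1.2 -3.1] | twist [0.25 0.   0.03] then d_tool(mm) [-1.3 -0.7 42.9]
```

The lid is centred over the tub to within 1 mm and 0.2°, and it is level. Lowering.

```bash
python3 -m creep '{"delta_pos":[[0,0,0.01],[0,0,0.01],[0,0,0.008],[0,0,0.004],[0,0,0.003],[0,0,0],[0,0,0],[0,0,0]],"twist":[[0,0,0],[0,0,0],[0,0,0],[0,0,0],[0,0,0],[0,0,0],[0,0,0],[0,0,0]]}'
python3 -m creep '{"delta_pos":[[0,0,0.002],[0,0,0.002],[0,0,0.002],[0,0,0],[0,0,0]],"twist":[[0,0,0],[0,0,0],[0,0,0],[0,0,0],[0,0,0]]}'
```

```text
t: 76.93
ee_pos: [462.9, 493.4, 117.1]
orientation: [2.251, 2.187, 0.001]
ft_force: [-0.7, 0.7, -2.6]
width: 11.8
grasp_force: 30.0
t: 77.35
ee_pos: [462.7, 493.3, 110.9]
orientation: [2.251, 2.187, 0.0]
ft_force: [-0.1, 1.2, -0.6]
width: 12.1
grasp_force: 30.0
```

```bash
python3 -m creep '{"delta_pos":[[0,0,0.001],[0,0,0],[0,0,0]],"twist":[[0,0,0],[0,0,0],[0,0,0]]}'
python3 -m creep '{"delta_pos":[[0,0,0],[0,0,0],[0,0,0],[0,0,0],[0,0,-0.02],[0,0,-0.03],[0,0,-0.035],[0,0,-0.035],[0,0,-0.02],[-0.035,-0.002,0],[-0.035,-0.002,0],[-0.035,-0.002,0],[-0.035,-0.002,0],[-0.035,-0.002,0],[-0.035,-0.002,0],[-0.035,-0.002,0],[-0.035,-0.002,0],[-0.035,-0.002,0],[-0.035,-0.002,0],[0,0,0]],"twist":[[0,0,0],[0,0,0],[0,0,0],[0,0,0],[0,0,0],[0,0,0],[0,0,0],[0,0,0],[0,0,0],[0,0,0],[0,0,0],[0,0,0],[0,0,0],[0,0,0],[0,0,0],[0,0,0],[0,0,0],[0,0,0],[0,0,0],[0,0,0]]}' 0.5
python3 lidm.py
python3 - <<'E'
from seg import *
im=np.load('last_side.npz')['im'];a=cv2.resize(im[190:340,20:240,::-1],(480,327),interpolation=cv2.INTER_CUBIC)
t=np.load('last_top.npz')['im'];b=cv2.resize(t[100:230,70:430,::-1],(800,289),interpolation=cv2.INTER_CUBIC)
c=np.zeros((600,800,3),np.uint8);c[:289]=b;c[289:600,:480]=a[:311];cv2.imwrite('pics/final.png',c)
E
```

```text
t: 77.6
ee_pos: [462.7, 493.3, 110.9]
orientation: [2.251, 2.187, 0.001]
ft_force: [-2.0, -1.4, 4.7]
width: 11.6
grasp_force: 30.0
t: 79.27
ee_pos: [431.0, 139.9, 250.5]
orientation: [2.254, 2.183, -0.003]
ft_force: [-0.2, 0.7, 0.5]
width: 43.8
grasp_force: 0.0
top 2632 slopes [ 0.05 -0.07] z mean 105.5 at 533,490: 105.5 [532.6 488.1 237.2 177.8  87.9]
side 3747 slopes [0.07 0.01] z mean 105.9 at 533,490: 105.9 [529.9 490.6 236.9 178.4  87.9]
```

View pics/final.png

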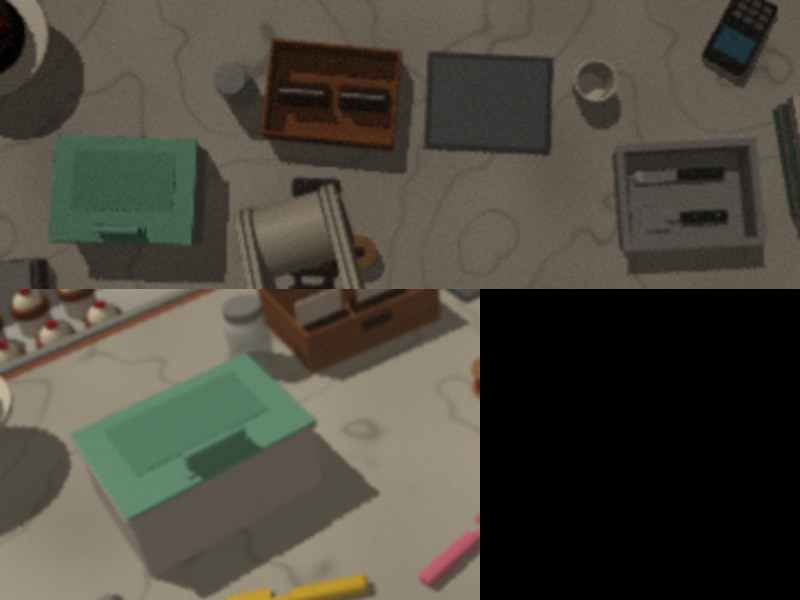

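The lid is seated flat (slope under 0.1°, top at 105.5 mm). Both tools are in the pan at (690,175) and (700,215), both stands are in the box, and the bystanders are in place. Handing in.

```bash
python3 -c "
from workcell import close_job
print(close_job())"
```

```text
the job is handed in; nothing more can be done
None
```

The job is handed in at about 79 s of 208: lid tipped, laid on the mat and reseated flat, all seven things put away by kind, bystanders untouched; the grip slackened once, dropping the lid onto the card stands on its first carry, with nothing seen displaced when I picked it up again.

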